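# Turn the rinsed beaker over onto the drying rest

## Task

The small white beaker has been rinsed and must dry upside down. Without picking it up first, push it over so that it lies on its side on the table and let go of it; then pick it up from there, turn it mouth down and set it gently across both bars of the low metal drying rest, so that it stands level, clear of the ends of the bars. Leave the other things on the table where they are.

Things in the scene. Friction and masses are not known exactly. Their poses are not given: they have to be found in the camera images.
- rinse_cup: white open beaker, round, slightly conical: 61 mm across the mouth, 48 across the base, 48 high, about 60 g; upright on the table at the start. Origin: centre of its base; z axis from base to mouth. Pushed at the rim from outside it tips rather than slides. On its side it rests on a facet of its wall, hardly rolls, axis nearly level (mouth end about 7 degrees up)
- drying_rest: plain metal drying rest, fixed: base plate 150 x 74 mm (top 8 mm above the table), end plates 46 mm high, two parallel level round steel bars 10 mm thick, 160 long, along its x axis, centre lines at y = +18 and -18 mm (gap 26 mm), tops 50 mm above the table. Origin under the middle of the base at table height, z up
- rest_mid (a point): point midway between the two bars and midway along them, at the height of the bar tops (50 mm above the table); x along the bars, y across them, z up
- tape_black: roll of black tape lying flat, 55 mm across, 19 mm high; bystander, loose; origin at its underside centre
- fault_pen: black pen-shaped laser, 120 mm long (along its y), 16 mm thick, lying flat; bystander, loose; origin at its underside centre
- fibre_cleaver: small grey and black fibre cleaver, 76 x 99 x 42 mm high; bystander, loose; origin at its underside centre
- swab_jar: clear jar with swabs, 56 mm across, 102 mm high, fixed; the other taller things stand farther out; origin at its underside centre
Things that resemble listed ones, but are neither listed nor needed, are in the scene too. What is shaped like the rinse_cup but black, pink or turquoise is not meant.

How it is judged:
On the way:
1. the beaker lies on its side on the table, let go of and still (angle between rinse_cup's own z axis and vertical between 1.2 and 1.85 rad and height (world z) of rinse_cup below 0.04 m and contact force between the fingers and rinse_cup below 0.02 N and contact force between rinse_cup and drying_rest below 0.02 N and linear speed of rinse_cup below 0.03 m/s), for 0.2 s.
At the end, for the whole second after the job is handed in: The beaker stands mouth down and level (within 0.12 rad) on both bars, its rim at the height of the bar tops (within 5 mm), its axis within 12 mm of the middle between the bars and within 50 mm of the middle of their length, released and at rest (angle between rinse_cup's own z axis and vertical above 3.02 rad and z of rinse_cup in the frame of rest_mid between 0.043 and 0.053 m and x of rinse_cup in the frame of rest_mid between -0.05 and 0.05 m and y of rinse_cup in the frame of rest_mid between -0.012 and 0.012 m and contact force between the fingers and rinse_cup below 0.02 N and linear speed of rinse_cup below 0.02 m/s); the robot touches nothing.
It fails at once if the beaker is lifted (more than 35 mm) while it is still upright (angle between rinse_cup's own z axis and vertical below 0.9 rad and height (world z) of rinse_cup above 0.035 m).
It fails at once if the upside-down beaker is let go more than 20 mm above the bars (angle between rinse_cup's own z axis and vertical above 2.5 rad and contact force between the fingers and rinse_cup below 0.02 N and z of rinse_cup in the frame of rest_mid above 0.07 m).
It fails at once if the tape black is moved more than 30 mm (distance of tape_black from where it was at the start of the episode above 0.03 m).
It fails at once if the fault pen is moved more than 30 mm (distance of fault_pen from where it was at the start of the episode above 0.03 m).
It fails at once if the fibre cleaver is moved more than 30 mm (distance of fibre_cleaver from where it was at the start of the episode above 0.03 m).
It also fails if it takes over 54 s, if anything falls off the work surface, if the arm or the gripper's body presses on something with over 40 N, if the wrist force passes 120 N, or if a joint passes its speed limit or range.

## Robot

A 6-joint arm with a two-finger parallel gripper is mounted at the origin on a cart in front of the work surface, level with it; the furniture and walls round the work are solid. World frame = base frame: x ahead of the robot, y to its left, z up, the work surface at z = 0. Lengths are in m, angles in rad, forces in N, time in s.
With the tool pointing down it reaches from about 0.35 to 0.725 m from the base axis. Payload 4.3 kg.
Tool frame: the origin (TCP) lies midway between the tips of the shut fingers; the grasp point (between the pads) lies 19 mm behind it (r.tcp_to_grasp is the distance from the TCP to the grasp point, in m); z points along the fingers, y is the line along which they close (so a half turn about z gives the same grasp; the last joint's range is limited). The gripper opens to 85 mm and grips with 20 to 120 N. Pads are 22 mm wide; open, the fingers measure 114 mm over their backs; the gripper's body (76 mm by 85 mm) begins 54 mm behind the grasp point. The pads swing forward as they close: fully open they stand 13 mm farther back than shut.
Start: joints at [-1.409, 0.377, 0.081, 1.274, 0, 1.46], TCP at [0.154, -0.554, 0.204] pointing down, gripper open.
Joint ranges: [-2.72, 2.72], [-0.84, 1.66], [-1.02, 1.22], [-1.77, 2.12], [-1.37, 1.28], [-3.14, 3.14]. Speed limits (rad/s): [2.57, 2.57, 3.14, 3.14, 3.14, 3.14].

## Interface

Orientations are given as a rotation vector (axis times angle).
In Python, from cell import r gives the robot as it stands.
- The arm moves only by the tool move_arm, never from a script. Its argument "plan" is a list of rows, each a list of 3 entries, a list of its own where there are three numbers: the shift along the tool's x, y, z each as a share of 0.5 m, from -1 to 1, then the turn, a rotation vector about the tool's x, y, z each as a share of 2 rad, from -1 to 1, then the opening, from -1 (shut) to 1 (fully open). In form: [[[dx, dy, dz], [ax, ay, az], gripper], ...]. A call has 1 to 8 rows; each row shifts and turns the commanded pose from where the row before left it, along the tool's axes as they then stand; what a row does not reach is not made up. A row lasts 1/12 s, in which the tool goes at most 41.7 mm and 7.16 degrees, less where a joint would pass 70% of its speed; a pose out of reach is approached as far as the arm can. A call with a number of a shift or a turn outside -1 to 1 is refused whole. A call with a gripper value outside its range is refused whole. The fingers move at their own pace and stop on an object; "squeeze" is the grip in N (left out, the last holds). Time passes only in rows, so rows that do not move let the fingers close. It gives the time, the measured TCP pose, the force, the opening and the grip force at its end, in the units of the state.
- r.get_obs(): the state, without advancing time (a new reading comes with each control period).
- r.read_camera(name): name is "scene" or "top" or "wrist"; returns the picture (480x640x3 uint8, red, green, blue); there is no depth.
- r.camera_params(name): a dict with "intrinsics" (3x3 intrinsics, pixels), "k1" (the pictures are not rectified: a ray, as slopes to the right and down, at radius r is drawn at 1 + k1 r^2 times it, then the intrinsics apply), "R" (3x3) and "t" (3): a world point X has camera coordinates R X + t. Camera axes: x right, y down, z forward; pixel columns grow to the right and rows downward; lengths in m; the calibration is good to about 2 mm. A picture is of the moment at which its call begins: read the wrist's pose just before it. camera_params takes no time and is no camera call; for the wrist camera it gives the pose at the moment of the call.
- r.finish_job(): hands the job in; it is judged then, once.
The state is a dict: "time": time; "joints": joint angles; "joint_vel": joint speeds; "effort": joint torques, N m; "tool_pos": TCP position; "ee_rot": TCP orientation; "ft_force": force on the tool from outside, world axes, zero at the start; "moment": the same for the moment, N m; "finger_gap": opening from 0.0 (shut) to 1.0 (fully open); "finger_force": force on a finger pad.
Only numpy, scipy, OpenCV 4.12 (cv2) and the standard library are available. Lean on these libraries where they do the work, as an engineer would, in place of code of your own. Each camera call takes 0.05 s, during which the arm holds its last target. There are 200 camera calls.

## Working session

There is one attempt and no reset: what is moved stays moved. The work goes in short steps, Python scripts to look and compute and a tool call to move; the robot and the scene stay as the last step left them, time stands still between calls to the robot, and variables do not carry over. Pictures are saved under pics/ and viewed, at most 10 in all, crops included, and the job is handed in when it is done.

Besides the shell and the picture viewer there is one more tool, called after "Call:" as name(argument=value, ...), one argument or row to a line, values as JSON. move_arm: Moves the arm, as the interface text tells. Shift numbers are shares of 0.5 m and turn numbers shares of 2 rad, none past 1 either way. Its arguments: {"type":"object","properties":{"plan":{"type":"array","items":{"type":"array"}},"squeeze":{"type":"number"}},"required":["plan"]}

```bash
ls; mkdir -p pics; cat > h.py <<'E'
import numpy as np, cv2
from cell import r
from scipy.spatial.transform import Rotation as Ro
def snap(cam,name):
    im=r.read_camera(cam); cv2.imwrite(f'pics/{name}.png',im[:,:,::-1]); return im
def ray(cam,u,v,p=None):
    p=p or r.camera_params(cam); K=np.array(p['intrinsics']);k=p['k1']
    d=np.linalg.inv(K)@[u,v,1]; xy=d[:2].copy()
    for _ in range(30): xy=d[:2]/(1+k*(xy@xy))
    R=np.array(p['R']);t=np.array(p['t'])
    return -R.T@t, R.T@np.array([xy[0],xy[1],1])
def at(cam,u,v,z,p=None):
    c,d=ray(cam,u,v,p); return c+d*(z-c[2])/d[2]
def proj(cam,X,p=None):
    p=p or r.camera_params(cam); q=np.array(p['R'])@np.array(X)+np.array(p['t']); s=q[:2]/q[2]
    s=s*(1+p['k1']*(s@s)); return (np.array(p['intrinsics'])@[*s,1])[:2]
def pose():
    o=r.get_obs(); return np.array(o['tool_pos']),Ro.from_rotvec(o['ee_rot'])
def go(X,R2=None):
    "rows-total shift in tool axes (share of .5) & turn (share of 2)"
    P,R=pose(); print('shift',np.round(R.inv().apply(np.array(X)-P)/.5,4), 'turn', None if R2 is None else np.round((R.inv()*R2).as_rotvec()/2,4))
E
python3 - <<'E'
from h import *
snap('top','top0');snap('scene','sc0')
o=r.get_obs();print(o['time'],o['tool_pos'],Ro.from_rotvec(o['ee_rot']).as_matrix().round(3))
for c in('top','scene'):print(r.camera_params(c))
E
```

```text
pics
0.1 [ 0.15426031 -0.55326131  0.20344661] [[ 0.963  0.268 -0.   ]
 [ 0.268 -0.963  0.002]
 [ 0.    -0.002 -1.   ]]
{'intrinsics': array([[618.28620623,   0.        , 320.8740357 ],
       [  0.        , 618.28620623, 247.28877765],
       [  0.        ,   0.        ,   1.        ]]), 'k1': -0.07456724765680316, 'R': array([[ 1.17434806e-02, -9.99930455e-01,  1.08420901e-03],
       [-9.98224293e-01, -1.17867537e-02, -5.83894982e-02],
       [ 5.83982168e-02, -3.96587841e-04, -9.98293289e-01]]), 't': array([-0.05435236,  0.53077369,  1.16960951])}
{'intrinsics': array([[462.51688967,   0.        , 319.8548092 ],
       [  0.        , 462.51688967, 237.16580297],
       [  0.        ,   0.        ,   1.        ]]), 'k1': 0.03310495016416527, 'R': array([[-0.90145679, -0.43279147,  0.00819756],
       [-0.18094302,  0.35954527, -0.9154162 ],
       [ 0.39323693, -0.82669144, -0.40242512]]), 't': array([0.47997252, 0.19262725, 0.77639177])}
```

View pics/top0.png

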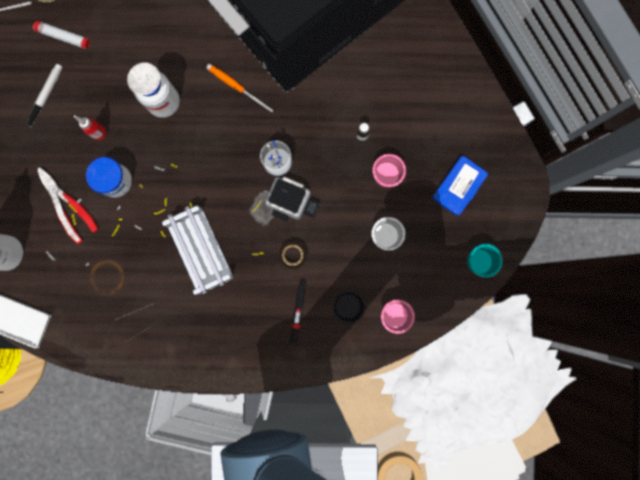

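View pics/sc0.png

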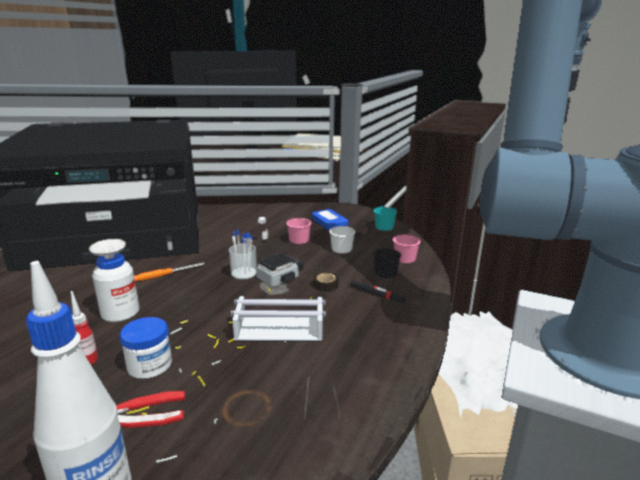

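The top view shows five cup-shaped things: white (388,233), pink (389,170) and (397,316), black (348,306), turquoise (485,261). The white one at (388,233) fits the description, and (342,238) is the same one in the scene view. The rest is at about (198,250), the jar at (276,157), the cleaver at (290,195), the tape at (292,255) and the pen at (299,308). I'll confirm in an enlarged crop.

```bash
python3 - <<'E'
from h import *
im=cv2.imread('pics/top0.png')
a=cv2.resize(im[195:295,150:250],(400,400),interpolation=cv2.INTER_CUBIC)
b=cv2.resize(im[185:285,340:440],(400,400),interpolation=cv2.INTER_CUBIC)
cv2.imwrite('pics/crop0.png',np.hstack([a,b]))
for n,u,v,z in [('cup',388,233,.045),('pink1',389,170,.045),('pink2',397,316,.045),('black',348,306,.045),('teal',485,261,.045),('rest',198,250,.05),('jar',276,157,.1),('cleaver',290,195,.04),('tape',292,255,.019),('pen',300,308,.01),('blue',461,185,.02),('vial',363,130,.03)]:
  print(n,at('top',u,v,z).round(3))
E
```

```text
cup [ 0.558 -0.174  0.045]
pink1 [ 0.677 -0.175  0.045]
pink2 [ 0.403 -0.191  0.045]
black [ 0.421 -0.1    0.045]
teal [ 0.508 -0.356  0.045]
rest [0.522 0.181 0.05 ]
jar [0.688 0.035 0.1  ]
cleaver [0.628 0.011 0.04 ]
tape [0.516 0.007 0.019]
pen [ 0.415 -0.009  0.01 ]
blue [ 0.655 -0.317  0.02 ]
vial [ 0.757 -0.126  0.03 ]
```

View pics/crop0.png

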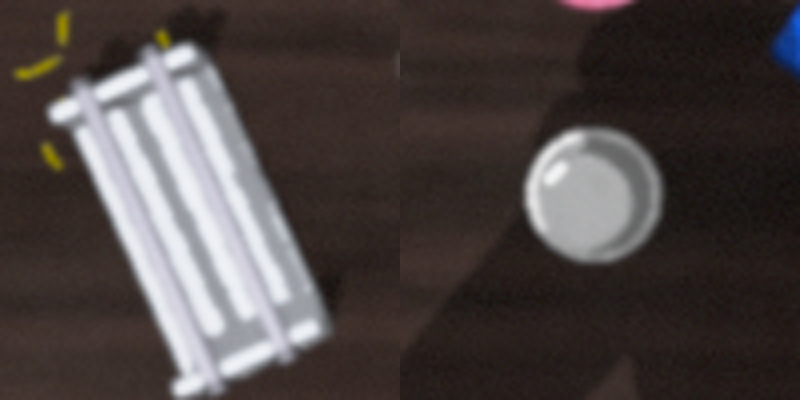

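The crop confirms it: an open white-grey round cup, rim centre at about top-view (388.2,234). The rim is about 34 px across, which is about 61 mm, as it must be. The bars run (170,216)-(203,292) and (187.5,207.5)-(222,284.5). I'll measure those and plan the push, from the right and behind along -tool y.

```bash
python3 - <<'E'
from h import *
im=cv2.imread('pics/top0.png')
c=at('top',388.0,233.6,.048);print('cup',c.round(4))
for du in(-17,17):print(at('top',388+du,233.6,.048).round(4))
A=[at('top',u-.4,v-.4,.05) for u,v in[(170,216),(203.25,292),(187.5,207.5),(222,284.5)]]
for a in A:print(a.round(4))
print('mid',np.mean(A,0).round(4),'len',np.linalg.norm(A[0]-A[1]),np.linalg.norm(A[2]-A[3]),'sep',np.linalg.norm((A[0]+A[1]-A[2]-A[3])/2))
d=(A[0]-A[1]+A[2]-A[3]);print('bar yaw',np.arctan2(d[1],d[0]))
# cross-check in scene
print(proj('scene',[c[0],c[1],.048]),proj('scene',np.mean(A,0)))
P,R=pose();ty=R.as_matrix()[:,1]
X=c+.062*ty;X[2]=.11;print(X);go(X)
E
```

```text
cup [ 0.5566 -0.1732  0.048 ]
[ 0.5562 -0.1414  0.048 ]
[ 0.557  -0.2051  0.048 ]
[0.5855 0.2362 0.05  ]
[0.4443 0.1703 0.05  ]
[0.6019 0.2036 0.05  ]
[0.4587 0.1356 0.05  ]
mid [0.5226 0.1864 0.05  ] len 0.15587580374699342 0.1585387411988082 sep 0.03701390491422945
bar yaw 0.440094764503061
[342.00690824 231.2563459 ] [278.93388331 305.56629216]
[ 0.57322374 -0.23293106  0.11      ]
shift [ 0.9791 -0.3919  0.1878] turn None
```

Call:
move_arm(
  plan=[
    [[0.07,-0.028,0],[0,0,0],-1],
    [[0.07,-0.028,0],[0,0,0],-1],
    [[0.07,-0.028,0],[0,0,0],-1],
    [[0.07,-0.028,0],[0,0,0],-1],
    [[0.07,-0.028,0],[0,0,0],-1],
    [[0.07,-0.028,0],[0,0,0],-1],
    [[0.07,-0.028,0],[0,0,0],-1],
    [[0.07,-0.028,0],[0,0,0],-1],
  ],
)

```text
time: 0.77
tool_pos: [0.395, -0.3692, 0.204]
ee_rot: [-3.112, -0.425, 0.001]
ft_force: [0.2, 0.2, 0.4]
finger_gap: 0.003
finger_force: 0.0
```

Call:
move_arm(
  plan=[
    [[0.07,-0.028,0.01],[0,0,0],-1],
    [[0.07,-0.028,0.01],[0,0,0],-1],
    [[0.07,-0.028,0.02],[0,0,0],-1],
    [[0.07,-0.028,0.04],[0,0,0],-1],
    [[0.07,-0.028,0.05],[0,0,0],-1],
    [[0.07,-0.028,0.05],[0,0,0],-1],
    [[0,0,0],[0,0,0],-1],
  ],
)

```text
time: 1.35
tool_pos: [0.5694, -0.2317, 0.1128]
ee_rot: [-3.105, -0.435, 0.007]
ft_force: [-0.2, -0.1, 0.7]
finger_gap: 0.003
finger_force: 0.0
```

```bash
python3 - <<'E'
from h import *
o=r.get_obs();print(o['time'],o['tool_pos'],o['joints'],o['finger_gap'],o['ft_force'])
c=np.array([.5566,-.1732,.039]);P,R=pose();X=c+.062*R.as_matrix()[:,1];X[2]=.039;go(X)
E
```

```text
1.35 [ 0.56939129 -0.23173165  0.11277251] [-0.49119867  0.50213222  0.03560937  1.11176769  0.00277972  2.37226235] 0.003258887704593507 [-0.23081988 -0.11145651  0.73900744]
shift [0.008  0.0055 0.1475] turn None
```

Call:
move_arm(
  plan=[
    [[0,0,0.05],[0,0,0],-1],
    [[0,0,0.05],[0,0,0],-1],
    [[0,0,0.048],[0,0,0],-1],
    [[0,0,0],[0,0,0],-1],
    [[0,-0.012,0],[0,0,0],-1],
    [[0,-0.012,0],[0,0,0],-1],
    [[0,-0.012,0],[0,0,0],-1],
    [[0,-0.012,0],[0,0,0],-1],
  ],
)

```text
time: 2.02
tool_pos: [0.5629, -0.2146, 0.0467]
ee_rot: [3.111, 0.425, 0.004]
ft_force: [-0.6, 0.3, -1.3]
finger_gap: -0.007
finger_force: 0.0
```

Call:
move_arm(
  plan=[
    [[0,-0.012,0],[0,0,0],-1],
    [[0,-0.012,0],[0,0,0],-1],
    [[0,-0.012,0],[0,0,0],-1],
    [[0,-0.012,0],[0,0,0],-1],
    [[0,0,0],[0,0,0],-1],
  ],
)

```text
time: 2.43
tool_pos: [0.5549, -0.1901, 0.0447]
ee_rot: [-3.112, -0.427, 0.001]
ft_force: [-0.8, 0.4, -0.8]
finger_gap: -0.0
finger_force: 0.0
```

```bash
python3 - <<'E'
from h import *
o=r.get_obs();print(o['time'],o['tool_pos'],o['ft_force'])
im=r.read_camera('scene')[:,:,::-1];t=r.read_camera('top')[:,:,::-1]
f=lambda a:cv2.resize(a,(400,400),interpolation=cv2.INTER_CUBIC)
cv2.imwrite('pics/push1.png',np.hstack([f(im[180:300,280:400]),f(t[170:290,330:450])]))
E
```

```text
2.4333 [ 0.55486994 -0.19006744  0.04473491] [-0.77445511  0.3722837  -0.84210838]
```

View pics/push1.png

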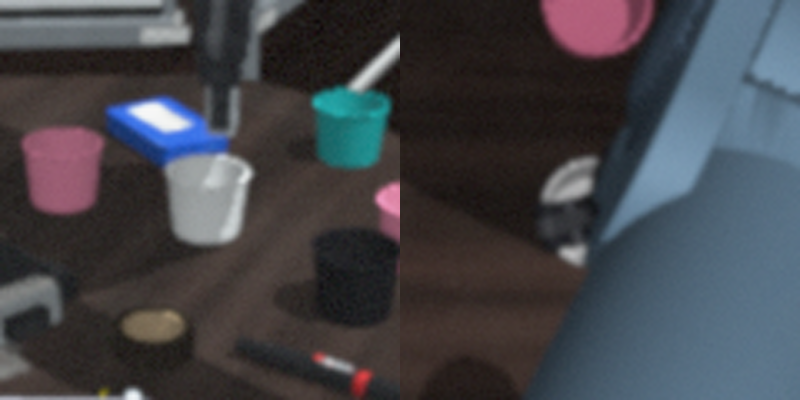

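The scene crop shows the cup still upright with its rim unmoved at about (342,230). The finger tip ends at about (347,220), over the near rim. So the finger seems to have passed over the rim instead of pushing it. I'll check with projections.

```bash
python3 - <<'E'
from h import *
P,R=pose();print(P,R.as_matrix().round(3));print(proj('scene',P),proj('top',P),proj('scene',[.5566,-.1732,.048]))
for z in(.045,.06,.08):print(z,proj('scene',[P[0],P[1],z]))
E
```

```text
[ 0.55539533 -0.19124028  0.04473067] [[ 0.963  0.269 -0.   ]
 [ 0.269 -0.963 -0.   ]
 [-0.     0.    -1.   ]]
[345.30517693 230.00270589] [397.40843038 234.48739876] [341.99798996 231.25587649]
0.045 [345.30851418 229.90151857]
0.06 [345.49552009 224.2352693 ]
0.08 [345.74841481 216.58464988]
```

The tip's actual height was only 0.0447, because the descent rows were not fully reached, so it skimmed over the rim. I'll lift, back off and go lower.

Call:
move_arm(
  plan=[
    [[0,0,-0.03],[0,0,0],-1],
    [[0,0,-0.02],[0,0,0],-1],
    [[0,0.04,0],[0,0,0],-1],
    [[0,0.04,0],[0,0,0],-1],
    [[0,0.02,0],[0,0,0],-1],
    [[0,0,0.035],[0,0,0],-1],
    [[0,0,0.035],[0,0,0],-1],
    [[0,0,0],[0,0,0],-1],
  ],
)

```text
time: 3.2
tool_pos: [0.5666, -0.2389, 0.0315]
ee_rot: [-3.109, -0.424, 0.007]
ft_force: [-1.7, 1.0, -1.3]
finger_gap: -0.001
finger_force: 0.0
```

```bash
python3 - <<'E'
from h import *
P,R=pose();c=np.array([.5566,-.1732,.033]);o=r.get_obs();print(P,o['ft_force'],(R.inv().apply(P-c)).round(4))
im=r.read_camera('scene')[:,:,::-1];t=r.read_camera('top')[:,:,::-1]
f=lambda a:cv2.resize(a,(400,400),interpolation=cv2.INTER_CUBIC)
cv2.imwrite('pics/push2.png',np.hstack([f(im[190:270,300:380]),f(t[170:290,330:450])]))
E
```

```text
[ 0.56659222 -0.23886027  0.0314782 ] [-1.68729538  1.03808597 -1.30387523] [-0.0079  0.0659  0.0013]
```

View pics/push2.png

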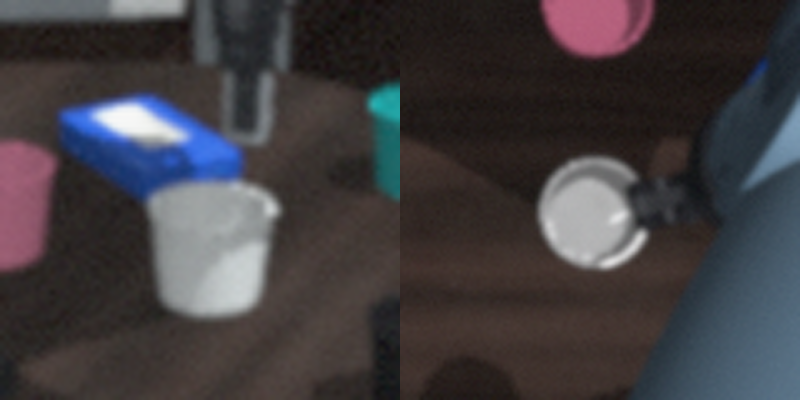

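The cup is unmoved in the top view at (388.5,234). The scene view shows the finger tip at (349,218) with the wider knuckles starting about 15 px above it. I'll check the tip height before pushing.

```bash
python3 - <<'E'
from h import *
P,R=pose();
for z in(.0315,.05,.07):print(z,proj('scene',[P[0],P[1],z]))
for z in(.03,.06,.1,.15):print(z,at('top',400,231.5,z).round(3))
E
```

```text
0.0315 [347.8571075  227.39967885]
0.05 [348.09457289 220.68411798]
0.07 [348.35516628 213.32702871]
0.03 [ 0.562 -0.198  0.03 ]
0.06 [ 0.56  -0.194  0.06 ]
0.1 [ 0.556 -0.189  0.1  ]
0.15 [ 0.552 -0.183  0.15 ]
```

```bash
python3 - <<'E'
from h import *
np.save('s0.npy',r.read_camera('scene'))
E
```

Call:
move_arm(
  plan=[
    [[0,0,0.016],[0,0,0],-1],
    [[0,0,0.016],[0,0,0],-1],
    [[0,0,0],[0,0,0],-1],
    [[0,0,0],[0,0,0],-1],
  ],
)

```text
time: 3.68
tool_pos: [0.5683, -0.2392, 0.0181]
ee_rot: [-3.112, -0.426, 0.002]
ft_force: [0.3, 0.2, -0.0]
finger_gap: 0.004
finger_force: 0.0
```

```bash
python3 - <<'E'
from h import *
P,R=pose();print(P,r.get_obs()['ft_force'],proj('scene',P))
a=np.load('s0.npy').astype(int);b=r.read_camera('scene').astype(int)
d=np.abs(a-b).sum(2)[195:240,338:362]
for i,row in enumerate(d[:,2:20:2]):print(195+i,row, b[195+i,349])
E
```

```text
[ 0.56829728 -0.23923811  0.0181391 ] [ 0.32857166  0.24010023 -0.03551794] [347.58799818 232.18235685]
195 [ 12  36  59  93  82  28   7  31 114] [57 60 64]
196 [ 19  61  67 109  75  28  24  34  94] [52 55 59]
197 [20 55 42 85 72  8 17 49 58] [48 49 52]
198 [12 56 40 45 14  1 16 67 65] [42 46 49]
199 [20 32  8 26 12 14 16 94 53] [40 43 47]
200 [  3  28  14  18  24  17  11 102  47] [44 46 44]
201 [ 10  31   7  25  24   6   6 100   4] [42 43 46]
202 [ 6 34 52 25 10  7 25 53  4] [39 41 41]
203 [  1  39 104  57  10  22  98  41   2] [37 38 42]
204 [  9  38 135  70  10  29 161  82   3] [43 44 46]
205 [  6  33 135  46   4  30 192  85  14] [40 41 47]
206 [  4  39 144  70  23  52 216  68   5] [40 43 49]
207 [  3  12 137  68   9  44 221  83   2] [40 42 46]
208 [  4  14  90  69  16  66 209  75   5] [42 42 46]
209 [  4  11  29  45  19  62 133  73   3] [40 42 44]
210 [ 9  4 21 35 13 45 39  5  9] [40 43 44]
211 [ 8  5 12 16 12 20 19 15 10] [46 47 48]
212 [ 3  0  6  2 14  3  8 10  8] [46 50 55]
213 [ 8 11  2 19 19 18  6  3  7] [48 50 53]
214 [ 3  0  4 37 25 27  5  5  6] [45 43 50]
215 [  6   1  14 
[... 547 characters left out ...]
64 70]
226 [11  3  1 31 23  4  2  2  3] [105 104 104]
227 [ 4  9  7 41 17  2  2 14  5] [150 150 150]
228 [ 5  3  4 13 17  5  4 10 12] [171 173 175]
229 [ 7  2  1 14  5  2  3  1  5] [158 162 164]
230 [ 6  6  3 12 16  5  2  5  4] [150 156 156]
231 [ 4  1  2 10  6  3 14  2  3] [149 154 154]
232 [5 5 9 4 6 6 4 2 4] [150 155 156]
233 [ 5  2  4 14  5  9  5  2  7] [151 157 157]
234 [ 2  4  2  6  8 59 18  4  8] [160 164 165]
235 [  5   4   2   9  16 127  79  15   5] [168 173 174]
236 [  3   2   9  42  66 137 132  30   3] [172 177 178]
237 [  8   1   6  87  87 141 152  38   9] [180 185 186]
238 [  4   0  24 116 104 120  94  22  13] [191 196 197]
239 [  4   6  57 104  81  65  24   6   8] [196 201 203]
```

The image shows the visible finger tip about 24 mm above the reported TCP: row 223 where TCP projects to row 232. That explains the miss. At this height the tip is at about z 0.04, so I'll push now.

Call:
move_arm(
  plan=[
    [[0,-0.02,0],[0,0,0],-1],
    [[0,-0.012,0],[0,0,0],-1],
    [[0,-0.012,0],[0,0,0],-1],
    [[0,-0.012,0],[0,0,0],-1],
    [[0,-0.012,0],[0,0,0],-1],
    [[0,0,0],[0,0,0],-1],
  ],
)

```text
time: 4.23
tool_pos: [0.5593, -0.2054, 0.0188]
ee_rot: [-3.112, -0.428, 0.001]
ft_force: [-0.3, -0.3, 0.1]
finger_gap: 0.004
finger_force: 0.0
```

```bash
cat >> h.py <<'E'
def blob(name=None):
    "white cup near its place in the scene picture"
    im=r.read_camera('scene').astype(int);s=im[200:275,290:385]
    m=((s.min(2)>105)&(s.max(2)-s.min(2)<25)).astype(np.uint8)
    n,l,st,ce=cv2.connectedComponentsWithStats(m)
    for k in range(1,n):
        if st[k,4]>60:print('blob',st[k,:4]+[290,200,0,0],st[k,4],(ce[k]+[290,200]).round(1))
    if name:cv2.imwrite(f'pics/{name}.png',im[:,:,::-1].astype(np.uint8))
E
python3 - <<'E'
from h import *
c=np.array([.5566,-.1732,.0]);P,R=pose();o=r.get_obs();print(o['time'],P,o['ft_force'],(R.inv().apply(P-c)).round(4));blob()
E
```

```text
4.2333 [ 0.5592656  -0.20539902  0.01881965] [-0.32936037 -0.27177982  0.05059026] [-0.0061  0.0317 -0.0188]
blob [320 211  15   8] 64 [327.4 214.7]
blob [329 216  27  39] 602 [342.2 238.9]
```

Call:
move_arm(
  plan=[
    [[0,-0.012,0],[0,0,0],-1],
    [[0,-0.012,0],[0,0,0],-1],
    [[0,-0.012,0],[0,0,0],-1],
    [[0,0,0],[0,0,0],-1],
  ],
)

```text
time: 4.62
tool_pos: [0.5543, -0.1882, 0.0187]
ee_rot: [-3.112, -0.427, 0.001]
ft_force: [0.2, 0.4, -0.6]
finger_gap: 0.0
finger_force: 0.0
```

```bash
python3 - <<'E'
from h import *
c=np.array([.5566,-.1732,.0]);P,R=pose();o=r.get_obs();print(o['time'],P,o['ft_force'],(R.inv().apply(P-c)).round(4));blob('p3')
a=cv2.imread('pics/p3.png');cv2.imwrite('pics/p3c.png',cv2.resize(a[180:280,290:390],(500,500),interpolation=cv2.INTER_CUBIC))
E
```

```text
4.6167 [ 0.55434134 -0.18823322  0.01866138] [ 0.19024521  0.3874228  -0.63965006] [-0.0062  0.0139 -0.0187]
blob [320 211  15   8] 65 [327.4 214.7]
blob [328 218  27  40] 629 [340.9 241.5]
```

View pics/p3c.png

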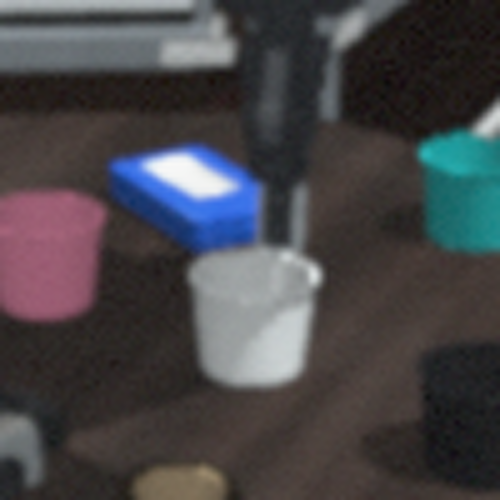

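The cup is still upright with its rim centre at about (341,234). It has slid only a few mm, with the tip at (347,229) just behind the rim. The wrist and top views together should settle where the tip is relative to the TCP.

```bash
python3 - <<'E'
from h import *
P,R=pose();p=r.camera_params('wrist');print(proj('wrist',P,p),proj('wrist',P-.019*R.as_matrix()[:,2],p))
w=r.read_camera('wrist')[:,:,::-1].copy();t=r.read_camera('top')[:,:,::-1].copy()
cv2.imwrite('pics/w_raw.png',w);cv2.imwrite('pics/t_raw.png',t)
print(proj('top',P),proj('scene',P), (-np.array(p['R']).T@p['t']).round(3), np.array(p['R'])[2].round(3))
a=cv2.resize(w,(480,360));b=cv2.resize(t[180:290,340:430],(295,360),interpolation=cv2.INTER_CUBIC)
cv2.imwrite('pics/wt.png',np.hstack([a,b]))
E
```

```text
[321.93549985 285.59803034] [322.06993272 304.5624519 ]
[394.38044141 236.02927182] [344.92920226 240.17134387] [ 0.631 -0.167  0.189] [-0.305 -0.085 -0.949]
```

View pics/wt.png

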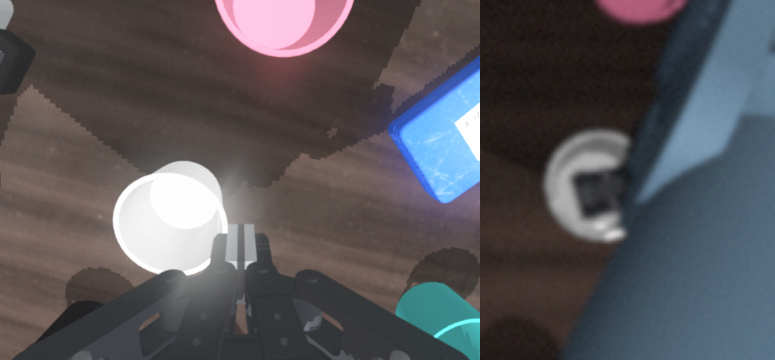

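```bash
python3 - <<'E'
from h import *
P,R=pose();print(P)
cw=at('wrist',228,297,.048);print('rim from wrist',cw.round(4),[at('wrist',u,297,.048).round(4) for u in(151,304)])
print('rim from scene',at('scene',341,234.4,.048).round(4))
print('base scene',at('scene',340.4,257,0).round(4))
for z in(.018,.03,.042):print(z,'tip wrist',at('wrist',321,299,z).round(4),'tip scene',at('scene',347,230,z).round(4))
print('tool-frame rel cup', R.inv().apply(P-cw).round(4))
E
```

```text
[ 0.55478757 -0.18933574  0.01862427]
rim from wrist [ 0.5531 -0.1511  0.048 ] [array([ 0.5445, -0.1212,  0.048 ]), array([ 0.5613, -0.1801,  0.048 ])]
rim from scene [ 0.5512 -0.1545  0.048 ]
base scene [ 0.5417 -0.1321  0.    ]
0.018 tip wrist [ 0.5476 -0.1909  0.018 ] tip scene [ 0.5753 -0.2523  0.018 ]
0.03 tip wrist [ 0.5535 -0.1892  0.03  ] tip scene [ 0.5647 -0.2257  0.03  ]
0.042 tip wrist [ 0.5593 -0.1876  0.042 ] tip scene [ 0.5541 -0.1992  0.042 ]
tool-frame rel cup [-0.0087  0.0373  0.0294]
```

The wrist view gives a rim centre near (0.5525,-0.152): the cup slid about 20 mm upright, with the finger touching its rim at wrist pixel (303,310) but about 9 mm off centre. I'll recentre and push along a rising arc that follows the rim, so the contact stays high and the cup tips.

Call:
move_arm(
  plan=[
    [[0,0.012,0.008],[0,0,0],-1],
    [[0.018,0,0],[0,0,0],-1],
    [[0,0,0],[0,0,0],-1],
    [[0,-0.012,0],[0,0,0],-1],
    [[0,-0.01,-0.006],[0,0,0],-1],
    [[0,-0.01,-0.006],[0,0,0],-1],
    [[0,-0.01,-0.006],[0,0,0],-1],
    [[0,0,0],[0,0,0],-1],
  ],
)

```text
time: 5.43
tool_pos: [0.5596, -0.1716, 0.0247]
ee_rot: [3.112, 0.427, 0.001]
ft_force: [-0.5, -0.5, -0.2]
finger_gap: 0.001
finger_force: 0.1
```

```bash
python3 - <<'E'
from h import *
P,R=pose();o=r.get_obs();print(o['time'],P,o['ft_force']);blob('p4')
w=r.read_camera('wrist')[:,:,::-1].copy()
a=cv2.imread('pics/p4.png');cv2.imwrite('pics/p4c.png',np.hstack([cv2.resize(a[180:280,290:390],(360,360),interpolation=cv2.INTER_CUBIC),cv2.resize(w,(440,330))[:,:].copy() if 0 else cv2.copyMakeBorder(cv2.resize(w,(440,330)),0,30,0,0,0)]))
E
```

```text
5.4333 [ 0.55964184 -0.17161821  0.02471762] [-0.51440034 -0.51539706 -0.20281873]
blob [320 211  17   8] 68 [327.7 214.7]
blob [327 228  27  30] 638 [340.  242.1]
```

View pics/p4c.png

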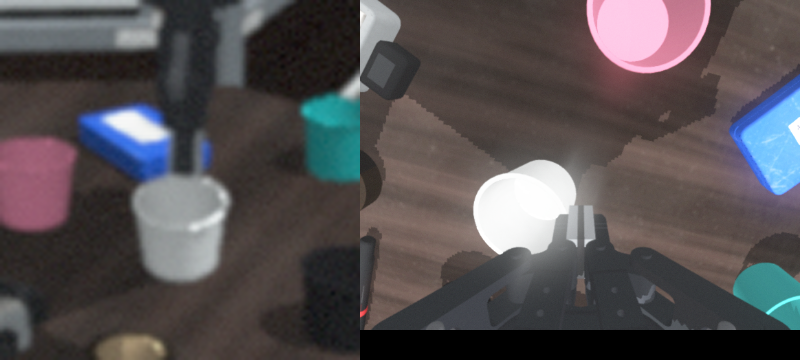

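The rim ellipse has opened in the scene crop, and the wrist view shows the base out to the right of the rim, so the cup is now tipping. I'll continue the arc.

Call:
move_arm(
  plan=[
    [[0,-0.01,-0.006],[0,0,0],-1],
    [[0,-0.01,-0.006],[0,0,0],-1],
    [[0,-0.012,-0.006],[0,0,0],-1],
    [[0,-0.012,-0.005],[0,0,0],-1],
    [[0,-0.012,-0.004],[0,0,0],-1],
    [[0,-0.012,-0.003],[0,0,0],-1],
    [[0,-0.012,0],[0,0,0],-1],
    [[0,0,0],[0,0,0],-1],
  ],
)

```text
time: 6.2
tool_pos: [0.5481, -0.1327, 0.0386]
ee_rot: [-3.112, -0.428, 0.001]
ft_force: [0.6, 0.5, 0.4]
finger_gap: -0.003
finger_force: 0.0
```

```bash
python3 - <<'E'
from h import *
P,R=pose();o=r.get_obs();print(o['time'],P,o['ft_force']);blob('p5')
E
```

```text
6.2 [ 0.54812439 -0.13266375  0.03860105] [0.58532528 0.54643698 0.37813278]
blob [320 211  16   8] 67 [327.8 214.8]
blob [324 237  28  28] 614 [337.5 250.3]
```

The blob is now 28x28 px, which fits a mouth facing the camera. I'll retreat and look.

Call:
move_arm(
  plan=[
    [[0,0.06,0],[0,0,0],-1],
    [[0,0.04,-0.03],[0,0,0],1],
    [[0,0,-0.06],[0,0,0],1],
    [[-0.02,0,-0.06],[0,0,0],1],
    [[-0.04,0,-0.06],[0,0,0],1],
    [[-0.04,-0.02,-0.06],[0,0,0],1],
    [[-0.04,-0.06,-0.04],[0,0,0],1],
    [[0,0,0],[0,0,0],1],
  ],
)

```text
time: 6.92
tool_pos: [0.4823, -0.1611, 0.1985]
ee_rot: [3.111, 0.426, 0.006]
ft_force: [-0.3, -0.1, -0.9]
finger_gap: 0.977
finger_force: 0.0
```

```bash
python3 - <<'E'
from h import *
import pickle
P,R=pose();o=r.get_obs();print(o['time'],P,o['joints'],o['finger_gap'])
p=r.camera_params('wrist');w=r.read_camera('wrist')[:,:,::-1].copy();pickle.dump(p,open('wp.pkl','wb'))
blob('p6');a=cv2.imread('pics/p6.png')
cv2.imwrite('pics/w6.png',w)
cv2.imwrite('pics/p6c.png',np.hstack([cv2.copyMakeBorder(cv2.resize(a[200:290,290:380],(300,300),interpolation=cv2.INTER_CUBIC),0,75,0,0,0),cv2.resize(w,(500,375))]))
E
```

```text
6.9167 [ 0.48225461 -0.16113497  0.19847983] [-4.47736133e-01  2.40125474e-01 -1.24983384e-01  1.20189943e+00
  6.77257771e-04  2.42199646e+00] 0.9770506946410847
blob [320 211  15   8] 65 [327.4 214.7]
blob [342 239  27  29] 631 [354.7 253.5]
```

View pics/p6c.png

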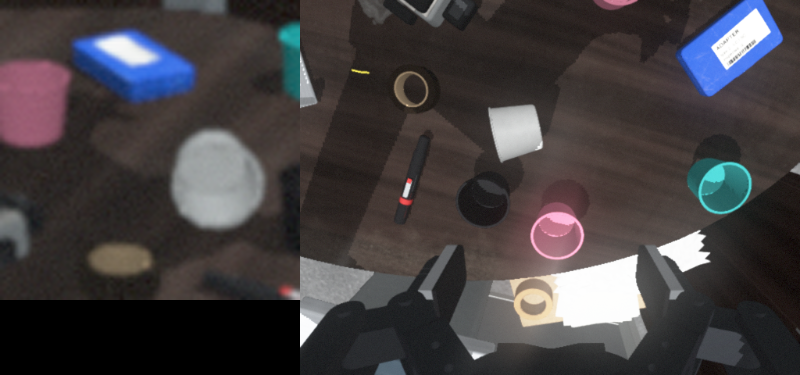

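The cup lies on its side at wrist pixel about (275,168), mouth left along (241,138)-(256,205) and base right along (297,132)-(311,192). It is clear of the black cup at (235,253). I'll get the corners precisely.

```bash
python3 - <<'E'
from h import *
import pickle
p=pickle.load(open('wp.pkl','rb'));w=cv2.imread('pics/w6.png').astype(int)
s=w[110:230,220:340];m=((s.min(2)>95)&(s.max(2)-s.min(2)<30)).astype(np.uint8)
n,l,st,ce=cv2.connectedComponentsWithStats(m);k=1+np.argmax(st[1:,4]);print(st[k],ce[k]+[220,110])
c=max(cv2.findContours((l==k).astype(np.uint8),0,2)[0],key=cv2.contourArea);h=cv2.convexHull(c)
q=cv2.approxPolyDP(h,6,True)[:,0]+[220,110];print(q)
w2=r.read_camera('wrist')[:,:,::-1].astype(int);s=w2[110:230,220:340];m2=((s.min(2)>95)&(s.max(2)-s.min(2)<30));print('still?',np.argwhere(m2).mean(0)[::-1]+[220,110],np.argwhere(m).mean(0)[::-1]+[220,110])
for u,v in q:
  print((u,v),at('wrist',u,v,.028,p).round(4))
print('others',at('wrist',(482-300)*1.28,197*1.28,.045,p),at('wrist',(409-300)*1.28,90*1.28,.019,p))
E
```

```text
[  21   24   70   74 3905] [275.45761844 167.07144686]
[[298 134]
 [310 189]
 [257 207]
 [241 138]]
still? [273.47549267 173.55457302] [275.45761844 167.07144686]
(np.int64(298), np.int64(134)) [ 0.5344 -0.1266  0.028 ]
(np.int64(310), np.int64(189)) [ 0.4921 -0.1485  0.028 ]
(np.int64(257), np.int64(207)) [ 0.4641 -0.1076  0.028 ]
(np.int64(241), np.int64(138)) [ 0.5185 -0.0813  0.028 ]
others [ 0.42379971 -0.09787841  0.045     ] [0.51358952 0.00913227 0.019     ]
```

The sizes check: mouth 60 mm, base 48 mm, length 48 mm. I'll re-measure with the arm settled to see whether it is still.

```bash
cat >> h.py <<'E'
def cup():
    p=r.camera_params('wrist');w=r.read_camera('wrist').astype(int)
    m=((w.min(2)>95)&(w.max(2)-w.min(2)<30)).astype(np.uint8)
    n,l,st,ce=cv2.connectedComponentsWithStats(m);best=None
    for k in range(1,n):
        if 2000<st[k,4]<7000 and st[k,1]<280:
            c=max(cv2.findContours((l==k).astype(np.uint8),0,2)[0],key=cv2.contourArea)
            q=cv2.approxPolyDP(cv2.convexHull(c),6,True)[:,0]
            print(st[k],[(tuple(map(int,x)),at('wrist',*x,.028,p)[:2].round(4).tolist()) for x in q])
E
python3 - <<'E'
from h import *
import time
for i in range(3):cup();print(r.get_obs()['tool_pos'],r.get_obs()['time'])
E
```

```text
[ 527   11   77   79 2720] [((585, 11), [0.6922, -0.3208]), ((603, 41), [0.6767, -0.3448]), ((546, 89), [0.6276, -0.3136]), ((527, 61), [0.6427, -0.2896])]
[ 239  142   72   76 3968] [((297, 143), [0.5291, -0.1295]), ((309, 198), [0.4869, -0.1512]), ((257, 217), [0.4583, -0.1117]), ((239, 148), [0.5123, -0.0839])]
[ 0.48432749 -0.16284292  0.19300175] 7.1167
[ 528   11   77   78 2743] [((586, 11), [0.6918, -0.3209]), ((604, 41), [0.6763, -0.3448]), ((546, 88), [0.6278, -0.3126]), ((528, 60), [0.6431, -0.2896])]
[ 239  144   73   77 3979] [((296, 144), [0.5279, -0.1289]), ((311, 198), [0.4872, -0.1528]), ((259, 220), [0.456, -0.114]), ((239, 151), [0.5097, -0.0845])]
[ 0.48419359 -0.16281317  0.19253699] 7.1667
[ 529   10   77   79 2758] [((586, 10), [0.6919, -0.3201]), ((605, 40), [0.6767, -0.3448]), ((547, 88), [0.6277, -0.313]), ((529, 59), [0.6436, -0.2897])]
[ 240  146   73   77 3968] [((295, 146), [0.5259, -0.1284]), ((312, 201), [0.4847, -0.1541]), ((259, 222), [0.4541, -0.1143]), ((240, 154), [0.5073, -0.0857])]
[ 0.48411424 -0.16277084  0.19231246] 7.2167
```

It is still rolling slowly towards -x. I'll let it come to rest.

Call:
move_arm(
  plan=[
    [[0,0,0],[0,0,0],1],
    [[0,0,0],[0,0,0],1],
    [[0,0,0],[0,0,0],1],
    [[0,0,0],[0,0,0],1],
    [[0,0,0],[0,0,0],1],
    [[0,0,0],[0,0,0],1],
    [[0,0,0],[0,0,0],1],
    [[0,0,0],[0,0,0],1],
  ],
)

```text
time: 7.88
tool_pos: [0.4841, -0.1626, 0.1938]
ee_rot: [3.112, 0.426, 0.0]
ft_force: [-0.3, -0.0, -0.3]
finger_gap: 1.001
finger_force: 0.0
```

```bash
python3 - <<'E'
from h import *
for i in range(3):cup()
print(r.get_obs()['tool_pos'],r.get_obs()['time'])
E
```

```text
[ 528   11   77   78 2727] [((586, 11), [0.692, -0.3211]), ((604, 40), [0.6771, -0.3448]), ((546, 88), [0.6279, -0.3128]), ((528, 60), [0.6431, -0.2897])]
[ 241  151   75   77 3913] [((299, 152), [0.522, -0.1326]), ((315, 203), [0.4836, -0.157]), ((262, 227), [0.4501, -0.1177]), ((241, 161), [0.5018, -0.0875])]
[ 528   11   77   78 2724] [((586, 11), [0.692, -0.3211]), ((604, 40), [0.6771, -0.3448]), ((546, 88), [0.6279, -0.3128]), ((528, 60), [0.6431, -0.2897])]
[ 241  151   75   77 3913] [((299, 152), [0.522, -0.1326]), ((315, 203), [0.4836, -0.157]), ((262, 227), [0.4501, -0.1177]), ((241, 161), [0.5018, -0.0875])]
[ 528   11   77   78 2725] [((586, 11), [0.692, -0.3211]), ((604, 40), [0.6771, -0.3448]), ((546, 88), [0.6279, -0.3128]), ((528, 60), [0.6431, -0.2897])]
[ 241  150   74   76 3902] [((298, 150), [0.5234, -0.1314]), ((314, 203), [0.4833, -0.1562]), ((262, 225), [0.4519, -0.1172]), ((241, 159), [0.5034, -0.0871])]
[ 0.4840938  -0.16258972  0.19375964] 8.0333
```

Nearly at rest, just short of the black cup. Before grasping I'll check the tip geometry: the open finger tips are at wrist pixels of about (211,316) and (435,316).

```bash
python3 - <<'E'
from h import *
cup()
P,R=pose();M=R.as_matrix();p=r.camera_params('wrist')
for back in(0,.013,.025,.037):
  print(back,[proj('wrist',P+sx*M[:,0]+sy*M[:,1]-back*M[:,2],p).round(0).tolist() for sx in(.011,-.011) for sy in(.0425,-.0425)])
w=r.read_camera('wrist');g=w[:,:,::-1]
cv2.imwrite('pics/w7c.png',np.hstack([cv2.resize(g[280:400,150:300],(400,320)),cv2.resize(g[280:400,360:510],(400,320))]))
E
```

```text
[ 528   11   77   78 2725] [((586, 11), [0.692, -0.3211]), ((604, 40), [0.6771, -0.3448]), ((546, 88), [0.6278, -0.3128]), ((528, 60), [0.6431, -0.2897])]
[ 241  147   73   77 3921] [((298, 148), [0.5249, -0.131]), ((313, 201), [0.4848, -0.1549]), ((261, 223), [0.4534, -0.116]), ((241, 155), [0.5067, -0.0864])]
0 [[414.0, 264.0], [230.0, 264.0], [410.0, 306.0], [234.0, 306.0]]
0.013 [[420.0, 275.0], [224.0, 275.0], [416.0, 320.0], [228.0, 320.0]]
0.025 [[427.0, 287.0], [217.0, 287.0], [422.0, 334.0], [222.0, 334.0]]
0.037 [[435.0, 301.0], [209.0, 300.0], [430.0, 350.0], [215.0, 350.0]]
```

View pics/w7c.png

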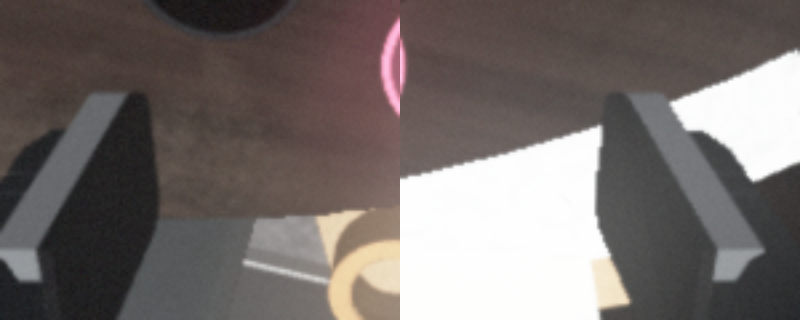

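```bash
cat >> h.py <<'E'
def rowsplan(X,R2,n):
    "turn-only rows then shift; print per-row"
    P,R=pose();rv=(R.inv()*R2).as_rotvec();print('turn deg',np.degrees(np.linalg.norm(rv)),'per-row',np.round(rv/2/n,4),'n',n)
    print('then shift',np.round(R2.inv().apply(np.array(X)-P)/.5,4))
def pickR(a,t):
    a=np.array([a[0],a[1],0])/np.hypot(*a[:2]);u=np.array([0,0,1.])
    z=-u*np.cos(t)+a*np.sin(t);x=a*np.cos(t)+u*np.sin(t);return Ro.from_matrix(np.array([x,np.cross(z,x),z]).T)
E
python3 - <<'E'
from h import *
print(r.tcp_to_grasp);cup()
R2=pickR((-.534,.845),np.radians(38));d=R2.as_matrix()[:,2]
G=np.array([.4925,-.1245,.030]);rowsplan(G+d*.049-d*.10,R2,18)
E
```

```text
0.0187
[ 528   11   77   78 2727] [((586, 11), [0.6919, -0.3211]), ((604, 40), [0.6771, -0.3447]), ((546, 88), [0.6278, -0.3128]), ((528, 60), [0.6431, -0.2897])]
[ 241  147   73   76 3932] [((298, 147), [0.5257, -0.1308]), ((312, 201), [0.4846, -0.1541]), ((260, 222), [0.4541, -0.1149]), ((241, 154), [0.5075, -0.0862])]
turn deg 111.29822616298752 per-row [ 0.0171  0.0127 -0.0496] n 18
then shift [-0.158   0.0549  0.1902]
```

Call:
move_arm(
  plan=[
    [[0,0,0],[0.017,0.0127,-0.0496],1],
    [[0,0,0],[0.017,0.0127,-0.0496],1],
    [[0,0,0],[0.017,0.0127,-0.0496],1],
    [[0,0,0],[0.017,0.0127,-0.0496],1],
    [[0,0,0],[0.017,0.0127,-0.0496],1],
    [[0,0,0],[0.017,0.0127,-0.0496],1],
    [[0,0,0],[0.017,0.0127,-0.0496],1],
    [[0,0,0],[0.017,0.0127,-0.0496],1],
  ],
)

```text
time: 8.85
tool_pos: [0.4841, -0.1629, 0.194]
ee_rot: [-2.44, -1.458, -0.232]
ft_force: [-0.0, 1.3, 0.3]
finger_gap: 1.003
finger_force: 0.0
```

Call:
move_arm(
  plan=[
    [[0,0,0],[0.017,0.0127,-0.0496],1],
    [[0,0,0],[0.017,0.0127,-0.0496],1],
    [[0,0,0],[0.017,0.0127,-0.0496],1],
    [[0,0,0],[0.017,0.0127,-0.0496],1],
    [[0,0,0],[0.017,0.0127,-0.0496],1],
    [[0,0,0],[0.017,0.0127,-0.0496],1],
    [[0,0,0],[0.017,0.0127,-0.0496],1],
    [[0,0,0],[0.017,0.0127,-0.0496],1],
  ],
)

```text
time: 9.52
tool_pos: [0.4841, -0.1631, 0.1935]
ee_rot: [-1.481, -2.115, -0.393]
ft_force: [1.1, 1.8, 0.7]
finger_gap: 1.001
finger_force: 0.0
```

Call:
move_arm(
  plan=[
    [[0,0,0],[0.017,0.0127,-0.0496],1],
    [[0,0,0],[0.017,0.0127,-0.0496],1],
    [[-0.05,0,0],[0,0,0],1],
    [[0,0,0],[0,0,0],1],
    [[0,0,0],[0,0,0],1],
  ],
)

```text
time: 9.93
tool_pos: [0.4947, -0.1795, 0.1767]
ee_rot: [-1.221, -2.214, -0.421]
ft_force: [0.9, -0.0, 0.1]
finger_gap: 1.0
finger_force: 0.0
```

```bash
python3 - <<'E'
from h import *
o=r.get_obs();print(o['time'],o['joints'],o['tool_pos']);P,R=pose();print(R.as_matrix().round(3));cup()
p=r.camera_params('wrist');print('expect cup px',proj('wrist',[.490,-.123,.03],p));cv2.imwrite('pics/w8.png',r.read_camera('wrist')[:,:,::-1])
# top view of cup
t=r.read_camera('top').astype(int)
m=((t.min(2)>95)&(t.max(2)-t.min(2)<30)).astype(np.uint8);m[:, :325]=0;m[:,420:]=0;m[:200]=0;m[310:]=0
n,l,st,ce=cv2.connectedComponentsWithStats(m)
for k in range(1,n):
  if st[k,4]>80:
    c=max(cv2.findContours((l==k).astype(np.uint8),0,2)[0],key=cv2.contourArea);q=cv2.approxPolyDP(cv2.convexHull(c),3,True)[:,0];print(st[k],[(tuple(map(int,x)),at('top',*x,.028)[:2].round(3).tolist()) for x in q])
E
```

```text
9.9333 [-0.62108033  0.90041448  0.67628744  1.97286059  0.23483118  0.31069709] [ 0.49465427 -0.17949044  0.17671974]
[[-0.42   0.846 -0.328]
 [ 0.666  0.533  0.521]
 [ 0.616  0.    -0.788]]
[ 497  173  143  103 4272] [((497, 227), [0.5808, -0.0172]), ((552, 174), [0.6053, 0.0639]), ((639, 202), [0.6916, 0.0841]), ((639, 270), [0.7117, 0.0163]), ((539, 267), [0.6289, -0.0318])]
[ 320  237   70   66 3949] [((389, 244), [0.5048, -0.0846]), ((381, 300), [0.5235, -0.1321]), ((325, 297), [0.482, -0.1552]), ((322, 241), [0.453, -0.114])]
expect cup px [352.45662174 270.74460417]
[351 251  29  25 409] [((351, 257), [0.513, -0.105]), ((367, 251), [0.525, -0.136]), ((376, 261), [0.506, -0.153]), ((378, 273), [0.483, -0.157]), ((371, 274), [0.481, -0.144])]
```

```bash
python3 - <<'E'
from h import *
R2=pickR((-.47,.883),np.radians(37.5));d=R2.as_matrix()[:,2]
G=np.array([.4925,-.1243,.030])
for b in(.09,.04,0):rowsplan(G+d*.049-d*b,R2,1)
E
```

```text
turn deg 4.249088261784749 per-row [-0.0219 -0.003   0.0298] n 1
then shift [-0.1036  0.0479  0.2149]
turn deg 4.249088261784749 per-row [-0.0219 -0.003   0.0298] n 1
then shift [-0.1036  0.0479  0.3149]
turn deg 4.249088261784749 per-row [-0.0219 -0.003   0.0298] n 1
then shift [-0.1036  0.0479  0.3949]
```

Call:
move_arm(
  plan=[
    [[0,0,0],[-0.0219,-0.003,0.0298],1],
    [[-0.05,0.024,0.02],[0,0,0],1],
    [[-0.05,0.024,0.04],[0,0,0],1],
    [[0,0,0.05],[0,0,0],1],
    [[0,0,0.05],[0,0,0],1],
    [[0,0,0.05],[0,0,0],1],
    [[0,0,0.04],[0,0,0],1],
    [[0,0,0],[0,0,0],1],
  ],
)

```text
time: 10.75
tool_pos: [0.4956, -0.1326, 0.0479]
ee_rot: [-1.306, -2.176, -0.444]
ft_force: [0.5, 1.8, 0.6]
finger_gap: 0.999
finger_force: 0.0
```

```bash
python3 - <<'E'
from h import *
o=r.get_obs();print(o['time'],o['joints'],o['tool_pos'],o['ft_force'])
R2=pickR((-.47,.883),np.radians(37.5));d=R2.as_matrix()[:,2]
G=np.array([.4925,-.1243,.030]);rowsplan(G+d*.049,R2,1);cup()
E
```

```text
10.75 [-0.58162871  0.885232    0.31351332  1.59882886  0.29508751  0.40739603] [ 0.49562286 -0.13257663  0.04785462] [0.49721502 1.79351991 0.61581692]
turn deg 0.39591832521097825 per-row [-0.0019 -0.0029 -0.0002] n 1
then shift [-0.0078  0.0023  0.137 ]
[   0    0   74   76 2857] [((73, 0), [0.2251, -0.0239]), ((0, 75), [0.2257, -0.1024]), ((0, 0), [0.1661, -0.0478])]
[ 445    0  195   22 2744] [((639, 0), [0.6023, 0.1831]), ((623, 21), [0.5946, 0.1514]), ((445, 4), [0.4727, 0.0959])]
[ 539  101  101  161 5906] [((588, 101), [0.5871, 0.0623]), ((629, 122), [0.616, 0.0602]), ((639, 243), [0.6396, -0.0206]), ((610, 261), [0.6264, -0.0396]), ((539, 197), [0.5779, -0.0216]), ((548, 111), [0.5654, 0.0405])]
[   0  130   54   99 2834] [((3, 130), [0.2625, -0.1347]), ((53, 172), [0.3155, -0.1423]), ((33, 228), [0.3294, -0.176]), ((0, 227), [0.3103, -0.1854])]
```

No contact so far. I'll go on in small steps, watching the force.

Call:
move_arm(
  plan=[
    [[-0.008,0.002,0.02],[0,0,0],1],
    [[0,0,0.03],[0,0,0],1],
    [[0,0,0.03],[0,0,0],1],
    [[0,0,0],[0,0,0],1],
  ],
)

```text
time: 11.13
tool_pos: [0.4891, -0.1161, 0.0139]
ee_rot: [-1.309, -2.18, -0.444]
ft_force: [-0.7, -0.1, 0.3]
finger_gap: 1.001
finger_force: 0.0
```

Call:
move_arm(
  plan=[
    [[0,0,0.016],[0,0,0],1],
    [[0,0,0],[0,0,0],1],
    [[0,0,0],[0,0,0],1],
  ],
)

```text
time: 11.38
tool_pos: [0.4878, -0.1129, 0.0087]
ee_rot: [-1.31, -2.182, -0.445]
ft_force: [0.2, 0.2, 0.5]
finger_gap: 0.998
finger_force: 0.0
```

```bash
python3 - <<'E'
from h import *
o=r.get_obs();print(o['time'],o['joints'],o['tool_pos'],o['ft_force'])
R2=pickR((-.47,.883),np.radians(37.5));d=R2.as_matrix()[:,2]
G=np.array([.4925,-.1243,.030]);rowsplan(G+d*.049,R2,1)
# cup silhouette in scene, to see that it has not moved; finger tip by motion later
np.save('s0.npy',r.read_camera('scene'))
E
```

```text
11.3833 [-0.5634724   0.88067356  0.19950194  1.47724156  0.30631356  0.42488189] [ 0.48778846 -0.11285469  0.00874113] [0.18369384 0.23843674 0.49635761]
turn deg 0.018245425086119073 per-row [0.0001 0.0001 0.    ] n 1
then shift [ 0.0063 -0.0024  0.0493]
```

Call:
move_arm(
  plan=[
    [[0.004,0,0.016],[0,0,0],1],
    [[0,0,0],[0,0,0],1],
    [[0,0,0],[0,0,0],1],
  ],
)

```text
time: 11.68
tool_pos: [0.4843, -0.1068, 0.0035]
ee_rot: [-1.31, -2.181, -0.445]
ft_force: [0.3, -0.1, 0.4]
finger_gap: 1.0
finger_force: 0.0
```

Call:
move_arm(
  plan=[
    [[0,0,0.012],[0,0,0],1],
    [[0,0,0],[0,0,0],1],
    [[0,0,0],[0,0,0],1],
  ],
)

```text
time: 11.93
tool_pos: [0.4823, -0.1032, -0.0017]
ee_rot: [-1.309, -2.18, -0.444]
ft_force: [0.4, -0.7, 1.0]
finger_gap: 1.004
finger_force: 0.0
```

Call:
move_arm(
  plan=[
    [[0,0,0.01],[0,0,0],1],
    [[0,0,0],[0,0,0],1],
    [[0,0,0],[0,0,0],1],
  ],
)

```text
time: 12.18
tool_pos: [0.4807, -0.1004, -0.0057]
ee_rot: [-1.309, -2.18, -0.444]
ft_force: [0.1, -0.1, 0.8]
finger_gap: 1.005
finger_force: 0.0
```

Call:
move_arm(
  plan=[
    [[0,0,0.008],[0,0,0],1],
    [[0,0,0],[0,0,0],1],
    [[0,0,0],[0,0,0],1],
  ],
)

```text
time: 12.43
tool_pos: [0.4796, -0.0983, -0.0089]
ee_rot: [-1.309, -2.18, -0.444]
ft_force: [-0.0, 0.1, 0.1]
finger_gap: 0.999
finger_force: 0.0
```

```bash
python3 - <<'E'
from h import *
o=r.get_obs();print(o['time'],o['tool_pos'],o['ft_force'])
R2=pickR((-.47,.883),np.radians(37.5));d=R2.as_matrix()[:,2]
G=np.array([.4925,-.1243,.030]);rowsplan(G+d*.049,R2,1);print(R2.as_matrix().round(3));print('vs spec grasp pt',G-(np.array(o['tool_pos'])-.0187*d),'pad centre est',(np.array(o['tool_pos'])-.049*d))
a=np.load('s0.npy').astype(int);b=r.read_camera('scene').astype(int)
D=np.abs(a-b).sum(2)>60;ys,xs=np.where(D[180:320,280:440]);print(xs.min()+280,xs.max()+280,ys.min()+180,ys.max()+180)
for v in range(236,300,2):
  x=np.where(D[v,300:430])[0]+300;print(v,x.tolist()[:40])
print('proj tool', proj('scene',np.array(o['tool_pos'])), [proj('scene',np.array(o['tool_pos'])-b*d+s*R2.as_matrix()[:,1]).round(0).tolist() for s in(-.045,.045) for b in(0,.013,.037)])
E
```

```text
12.4333 [ 0.47963446 -0.09833975 -0.00886225] [-0.03250374  0.06591816  0.12460406]
turn deg 0.08138753985258143 per-row [-0.0004 -0.0006 -0.0001] n 1
then shift [ 0.0014 -0.0017  0.0011]
[[-0.373  0.883 -0.286]
 [ 0.7    0.47   0.537]
 [ 0.609  0.    -0.793]]
vs spec grasp pt [ 0.00751671 -0.01591128  0.02402654] pad centre est [ 0.49365011 -0.12467128  0.03001207]
315 390 180 291
236 [336, 337, 338, 339, 340, 377, 378, 379, 380, 381]
238 [337, 378]
240 [340, 381]
242 [338, 339, 340, 341, 379, 380, 381, 382]
244 [337, 338, 339, 340, 341, 378, 379, 380, 381, 382]
246 [335, 336, 337, 338, 339, 340, 341, 378, 379, 380, 381, 382]
248 [336, 337, 338, 339, 340, 341, 378, 379, 380, 381, 382]
250 [321, 322, 323, 337, 338, 339, 340, 341, 345]
252 [316, 337, 338, 339, 340, 341, 345]
254 [317, 338, 339]
256 []
258 []
260 [333]
262 []
264 []
266 []
268 []
270 []
272 []
274 []
276 []
278 []
280 [318]
282 []
284 []
286 []
288 [378, 379, 380, 381, 382]
290 [381, 382, 383, 384]
292 []
294 []
296 []
298 []
proj tool [359.56123016 271.80596612] [[379.0, 272.0], [379.0, 266.0], [378.0, 256.0], [340.0, 272.0], [340.0, 266.0], [339.0, 256.0]]
```

The tips are about 38 mm behind the reported TCP when open (rows 252-254 seen), which confirms the offset, and nothing is touching. I'll close on the cup.

Call:
move_arm(
  plan=[
    [[0,0,0],[0,0,0],-1],
    [[0,0,0],[0,0,0],-1],
    [[0,0,0],[0,0,0],-1],
    [[0,0,0],[0,0,0],-1],
    [[0,0,0],[0,0,0],-1],
    [[0,0,0],[0,0,0],-1],
  ],
  squeeze=40,
)

```text
time: 12.98
tool_pos: [0.4801, -0.0988, -0.0082]
ee_rot: [-1.31, -2.181, -0.445]
ft_force: [0.5, -2.7, 5.2]
finger_gap: 0.641
finger_force: 41.2
```

```bash
python3 - <<'E'
from h import *
o=r.get_obs();print(o['time'],o['tool_pos'],o['ft_force'],o['finger_gap'],o['finger_force'])
a=np.load('s0.npy').astype(int);b=r.read_camera('scene').astype(int)
for im in(a,b):
  s=im[225:290,325:400];m=((s.min(2)>95)&(s.max(2)-s.min(2)<30)).astype(np.uint8);n,l,st,ce=cv2.connectedComponentsWithStats(m);k=1+np.argmax(st[1:,4]);print(st[k]+[325,225,0,0,0],ce[k]+[325,225])
E
```

```text
12.9833 [ 0.48014454 -0.09878766 -0.00819515] [ 0.490551   -2.66806252  5.16135152] 0.641339141091539 41.17124736250844
[346 238  29  31 679] [359.70250368 253.26215022]
[344 238  32  31 772] [359.19170984 252.41450777]
```

Gripped with gap 0.641, which is 54.5 mm, the cup's diameter at mid height. I'll lift and plan the turn.

Call:
move_arm(
  plan=[
    [[0.016,0,-0.02],[0,0,0],-1],
    [[0.03,0,-0.04],[0,0,0],-1],
    [[0.037,0,-0.048],[0,0,0],-1],
    [[0.037,0,-0.048],[0,0,0],-1],
    [[0.037,0,-0.048],[0,0,0],-1],
    [[0.037,0,-0.048],[0,0,0],-1],
    [[0,0,0],[0,0,0],-1],
    [[0,0,0],[0,0,0],-1],
  ],
)

```text
time: 13.7
tool_pos: [0.4809, -0.099, 0.1519]
ee_rot: [-1.311, -2.185, -0.445]
ft_force: [0.0, -0.0, -1.2]
finger_gap: 0.645
finger_force: 42.0
```

```bash
cat >> h.py <<'E'
Rg=pickR((-.47,.883),np.radians(37.5)); Pg=np.array([.4801,-.0988,-.0082])
bt=Rg.inv().apply(np.array([.5028,-.1437,.0238])-Pg); bt[1]=0
def finalpose(base,az,t):
    h=np.array([np.cos(az),np.sin(az),0]);u=np.array([0,0,1.])
    z=h*np.cos(t)-u*np.sin(t);x=-u*np.cos(t)-h*np.sin(t);R2=Ro.from_matrix(np.array([x,np.cross(z,x),z]).T)
    return np.array(base)-R2.apply(bt),R2
E
python3 - <<'E'
from h import *
from scipy.spatial.transform import Slerp
o=r.get_obs();print(o['time'],o['tool_pos'],o['ft_force'],o['finger_gap'],o['finger_force'],o['joints']);print('bt',bt)
X,R2=finalpose([.5226,.1864,.098+.07],np.radians(20),np.radians(30.5));print('final',X)
P,R=pose();n=24;rv=(R.inv()*R2).as_rotvec();print(np.degrees(np.linalg.norm(rv)),'turn/row',(rv/2/n).round(4))
S=Slerp([0,1],Ro.concatenate([R,R2]))
for i in range(n):print(i,(S(i/n).inv().apply((X-P)/n)/.5).round(3))
E
```

```text
13.7 [ 0.48091139 -0.09895126  0.15191683] [ 0.0091619  -0.03273837 -1.2035182 ] 0.645372971501944 41.98694071790669 [-0.55064522  0.73681148  0.31006788  1.72509083  0.31307185  0.43567122]
bt [-0.02042601  0.         -0.05600855]
final [0.55820647 0.19935969 0.12197387]
119.78859072109404 turn/row [-0.0063 -0.0284 -0.0324]
0 [0.014 0.017 0.013]
1 [0.013 0.018 0.013]
2 [0.013 0.019 0.012]
3 [0.012 0.019 0.012]
4 [0.011 0.02  0.012]
5 [0.011 0.021 0.011]
6 [0.01  0.021 0.011]
7 [0.009 0.022 0.011]
8 [0.008 0.022 0.01 ]
9 [0.008 0.022 0.01 ]
10 [0.007 0.023 0.01 ]
11 [0.006 0.023 0.01 ]
12 [0.005 0.023 0.01 ]
13 [0.004 0.023 0.01 ]
14 [0.003 0.024 0.01 ]
15 [0.002 0.024 0.01 ]
16 [0.001 0.024 0.01 ]
17 [0.    0.023 0.011]
18 [-0.001  0.023  0.011]
19 [-0.002  0.023  0.011]
20 [-0.002  0.023  0.012]
21 [-0.003  0.022  0.012]
22 [-0.004  0.022  0.013]
23 [-0.005  0.022  0.013]
```

Call:
move_arm(
  plan=[
    [[0.014,0.017,0.013],[-0.0063,-0.0284,-0.0324],-1],
    [[0.013,0.018,0.013],[-0.0063,-0.0284,-0.0324],-1],
    [[0.013,0.019,0.012],[-0.0063,-0.0284,-0.0324],-1],
    [[0.012,0.019,0.012],[-0.0063,-0.0284,-0.0324],-1],
    [[0.011,0.02,0.012],[-0.0063,-0.0284,-0.0324],-1],
    [[0.011,0.021,0.011],[-0.0063,-0.0284,-0.0324],-1],
    [[0.01,0.021,0.011],[-0.0063,-0.0284,-0.0324],-1],
    [[0.009,0.022,0.011],[-0.0063,-0.0284,-0.0324],-1],
  ],
)

```text
time: 14.37
tool_pos: [0.5048, 0.0022, 0.1393]
ee_rot: [-0.939, -2.932, -0.49]
ft_force: [-0.1, -0.7, -0.1]
finger_gap: 0.649
finger_force: 42.0
```

Call:
move_arm(
  plan=[
    [[0.008,0.022,0.01],[-0.0063,-0.0284,-0.0324],-1],
    [[0.008,0.022,0.01],[-0.0063,-0.0284,-0.0324],-1],
    [[0.007,0.023,0.01],[-0.0063,-0.0284,-0.0324],-1],
    [[0.006,0.023,0.01],[-0.0063,-0.0284,-0.0324],-1],
    [[0.005,0.023,0.01],[-0.0063,-0.0284,-0.0324],-1],
    [[0.004,0.023,0.01],[-0.0063,-0.0284,-0.0324],-1],
    [[0.003,0.024,0.01],[-0.0063,-0.0284,-0.0324],-1],
    [[0.002,0.024,0.01],[-0.0063,-0.0284,-0.0324],-1],
  ],
)

```text
time: 15.03
tool_pos: [0.5293, 0.1014, 0.1294]
ee_rot: [0.217, 2.598, 0.353]
ft_force: [1.2, 0.6, -1.7]
finger_gap: 0.647
finger_force: 41.9
```

```bash
python3 - <<'E'
from h import *
o=r.get_obs();print(o['time'],o['tool_pos'],o['ft_force'],o['finger_gap'],o['finger_force'],np.round(o['joints'],3))
X,R2=finalpose([.5226,.1864,.098+.07],np.radians(20),np.radians(30.5));rowsplan(X,R2,8)
P,R=pose();print(R.inv().apply(X-P)/.5/8)
E
```

```text
15.0333 [0.52934044 0.1013563  0.12942795] [ 1.20060888  0.6280672  -1.71413154] 0.6467255947543623 41.93232984049246 [-0.09  -0.068 -0.866  0.25   0.255  0.146]
turn deg 40.0718793989235 per-row [-0.0062 -0.0287 -0.0324] n 8
then shift [-0.0487  0.1644  0.1121]
[5.43715694e-06 2.34532431e-02 1.02853108e-02]
```

Call:
move_arm(
  plan=[
    [[0,0.023,0.011],[-0.0062,-0.0287,-0.0324],-1],
    [[0,0.023,0.011],[-0.0062,-0.0287,-0.0324],-1],
    [[-0.001,0.023,0.011],[-0.0062,-0.0287,-0.0324],-1],
    [[-0.002,0.023,0.011],[-0.0062,-0.0287,-0.0324],-1],
    [[-0.002,0.023,0.012],[-0.0062,-0.0287,-0.0324],-1],
    [[-0.003,0.022,0.012],[-0.0062,-0.0287,-0.0324],-1],
    [[-0.004,0.022,0.013],[-0.0062,-0.0287,-0.0324],-1],
    [[-0.005,0.022,0.013],[-0.0062,-0.0287,-0.0324],-1],
  ],
)

```text
time: 15.7
tool_pos: [0.6218, 0.2126, 0.1738]
ee_rot: [-0.39, 2.182, 0.211]
ft_force: [0.7, 0.0, -2.0]
finger_gap: 0.648
finger_force: 42.0
```

```bash
python3 - <<'E'
from h import *
o=r.get_obs();print(o['time'],o['tool_pos'],o['ft_force'],o['finger_gap'],o['finger_force'],np.round(o['joints'],3))
X,R2=finalpose([.5226,.1864,.098+.07],np.radians(20),np.radians(30.5));rowsplan(X,R2,1);go(X)
print(pose()[1].as_matrix().round(3))
for c in('scene','top','wrist'):cv2.imwrite(f'pics/f1{c}.png',r.read_camera(c)[:,:,::-1])
E
```

```text
15.7 [0.62181742 0.21262311 0.17375485] [ 0.72728708  0.02102844 -2.00772639] 0.647812446695835 42.028236676706 [ 0.138  0.039 -1.02  -0.409  0.184 -0.125]
turn deg 6.094971860753992 per-row [ 0.0073 -0.0527 -0.0016] n 1
then shift [ 0.1545  0.0186 -0.0583]
shift [ 0.1598  0.0188 -0.0414] turn None
[[-0.56  -0.352  0.75 ]
 [-0.201  0.936  0.289]
 [-0.803  0.011 -0.595]]
```

Joint 3 is at its fold limit (-1.02), so the tool can't be that level so close in. I'll fit a small kinematic model to the recorded poses and search for a reachable placing pose.

```bash
cat > kin.py <<'E'
from h import *
from scipy.optimize import least_squares
D=[([-1.409,.377,.081,1.274,0,1.46],(.15426,-.55326,.20345),None),
([-.4912,.50213,.03561,1.11177,.00278,2.37226],(.56939,-.23173,.11277),None),
([-.44774,.24013,-.12498,1.2019,.00068,2.422],(.48225,-.16113,.19848),None),
([-.62108,.90041,.67629,1.97286,.23483,.3107],(.49465,-.17949,.17672),None),
([-.58163,.88523,.31351,1.59883,.29509,.4074],(.49562,-.13258,.04785),[-1.306,-2.176,-.444]),
([-.56347,.88067,.1995,1.47724,.30631,.42488],(.48779,-.11285,.00874),[-1.31,-2.182,-.445]),
([-.55065,.73681,.31007,1.72509,.31307,.43567],(.48091,-.09895,.15192),[-1.311,-2.185,-.445]),
([-.09,-.068,-.866,.25,.255,.146],(.52934,.10136,.12943),[.217,2.598,.353]),
([.138,.039,-1.02,-.409,.184,-.125],(.62182,.21262,.17375),[-.39,2.182,.211])]
def fk(q,p):
    x0,z0,l2x,l2z,l3x,l3z,l4x,l4z,l5,l5y=p[:10]
    Y=lambda a:Ro.from_euler('y',a);Z=lambda a:Ro.from_euler('z',a)
    R=Z(q[0]);P=R.apply([x0,0,z0]);R=R*Y(q[1]);P=P+R.apply([l2x,0,l2z]);R=R*Y(-q[2]);P=P+R.apply([l3x,0,l3z])
    R=R*Y(q[3]);P=P+R.apply([l4x,0,l4z]);R=R*Z(p[10]*q[4]);P=P+R.apply([l5,l5y,0])
    R=R*Ro.from_euler('x',q[5]*p[11])
    return P,R*Ro.from_matrix([[0,0,1],[0,1,0],[-1,0,0]])   # tool z = local x, tool y=left
def fit():
    best=None
    for s5 in(1,-1):
      for s6 in(1,-1):
        f=lambda p:np.concatenate([np.concatenate([10*(fk(q,[*p,s5,s6])[0]-P),[] if v is None else (fk(q,[*p,s5,s6])[1].inv()*Ro.from_rotvec(v)).as_rotvec(),1e-3*np.ones(0)]) for q,P,v in D]+[1e-3*np.array(p)])
        s=least_squares(f,[0,.15,0,.3,.3,0,.1,0,.2,0])
        if best is None or s.cost<best[0]:best=(s.cost,[*s.x,s5,s6])
    return best
if __name__=='__main__':
    c,p=fit();print(c,np.round(p,4));np.save('p.npy',p)
    for q,P,v in D:
        a,R=fk(q,p);print((1e3*(a-P)).round(1),None if v is None else np.degrees((R.inv()*Ro.from_rotvec(v)).magnitude()).round(1))
E
python3 kin.py
```

```text
0.010768694756634088 [-0.042   0.2576 -0.004   0.498   0.4059  0.0943  0.1438  0.0172  0.3482
  0.0626  1.      1.    ]
[-0.5 -0.2 -1.4] None
[ 0.8 -1.2 -6.9] None
[-0.3 -0.7 -4.9] None
[-3.6  2.6  6. ] None
[ 1.2 -1.3 -0.5] 0.0
[ 2.  -1.8 -3.1] 0.0
[ 0.5 -0.9  4.7] 0.0
[ 0.1 -0.2  5.8] 0.1
[-2.4 -0.2  0.4] 0.0
```

```bash
cat >> kin.py <<'E'
LO=np.array([-2.72,-.84,-1.02,-1.77,-1.37,-3.14]);HI=np.array([2.72,1.66,1.22,2.12,1.28,3.14])
def ik(X,R2,p,q0,m=.04):
    f=lambda q:np.concatenate([20*(fk(q,p)[0]-X),3*(fk(q,p)[1].inv()*R2).as_rotvec()])
    s=least_squares(f,np.clip(q0,LO+m+.01,HI-m-.01),bounds=(LO+m,HI-m));return s.cost,s.x
E
python3 - <<'E'
from kin import *
p=np.load('p.npy');mid=np.array([.5226,.1864]);b=np.array([np.cos(.44),np.sin(.44)])
q0=np.array([.138,.039,-.95,-.409,.184,-.125])
for s in(.0,.035):
  for az in range(-70,121,10):
    out=[]
    for hgt in(.10,.15):
      base=[*(mid+s*b),hgt];X,R2=finalpose(base,np.radians(az),np.radians(30.5))
      c,q=min((ik(X,R2,p,q0+d) for d in([0]*6,[0,0,.5,0,.8,0],[0,0,.5,0,-.8,0])),key=lambda t:t[0]);out.append((c,q))
    if out[0][0]<2e-3:print(s,az,[f'{c:.5f} {q.round(2)}' for c,q in out])
E
```

```text
0.0 -70 ['0.00000 [ 0.72  0.84  0.15  1.43 -0.93  2.23]', '0.00000 [ 0.72  0.8   0.19  1.52 -0.93  2.23]']
0.0 -60 ['0.00000 [ 0.75  0.69 -0.11  1.14 -1.    2.  ]', '0.00000 [ 0.75  0.64 -0.06  1.24 -1.    2.  ]']
0.0 -50 ['0.00000 [ 0.77  0.53 -0.38  0.79 -1.03  1.71]', '0.00000 [ 0.77  0.47 -0.33  0.89 -1.03  1.71]']
0.0 -40 ['0.00000 [ 0.77  0.38 -0.66  0.36 -1.03  1.36]', '0.00000 [ 0.77  0.3  -0.61  0.48 -1.03  1.36]']
0.0 -30 ['0.00000 [ 0.74  0.27 -0.92 -0.1  -0.96  1.01]', '0.00000 [ 0.74  0.18 -0.87  0.05 -0.96  1.01]']
0.0 60 ['0.00000 [-0.2   0.5  -0.96 -0.39  0.95 -0.98]', '0.00000 [-0.2   0.38 -0.94 -0.24  0.95 -0.98]']
0.0 70 ['0.00000 [-0.21  0.54 -0.79  0.01  1.02 -1.31]', '0.00000 [-0.21  0.44 -0.77  0.14  1.02 -1.31]']
0.0 80 ['0.00000 [-0.22  0.61 -0.6   0.43  1.04 -1.65]', '0.00000 [-0.22  0.52 -0.58  0.54  1.04 -1.65]']
0.0 90 ['0.00000 [-0.21  0.7  -0.41  0.8   1.   -1.96]', '0.00000 [-0.21  0.62 -0.39  0.9   1.   -1.96]']
0.0 100 ['0.00000 [-0.19  0.79 -0.22  1.11  0.94 -2.22]', '0.00000 [-0.19  0.72 -0.2   1.2   0.94 -2.22]']
0.0 110 ['0.00000 [-0.16  0.88 -0.
[... 783 characters left out ...]
 '0.00000 [-0.15  0.41 -0.87 -0.27  0.93 -0.91]']
0.035 70 ['0.00000 [-0.17  0.57 -0.73 -0.03  1.01 -1.22]', '0.00000 [-0.17  0.47 -0.71  0.09  1.01 -1.22]']
0.035 80 ['0.00000 [-0.17  0.64 -0.54  0.39  1.04 -1.57]', '0.00000 [-0.17  0.56 -0.52  0.49  1.04 -1.57]']
0.035 90 ['0.00000 [-0.17  0.73 -0.34  0.78  1.01 -1.89]', '0.00000 [-0.17  0.66 -0.32  0.88  1.01 -1.89]']
0.035 100 ['0.00000 [-0.15  0.82 -0.14  1.11  0.95 -2.16]', '0.00000 [-0.15  0.76 -0.11  1.2   0.95 -2.16]']
0.035 110 ['0.00000 [-0.13  0.92  0.07  1.38  0.87 -2.37]', '0.00000 [-0.13  0.86  0.09  1.46  0.87 -2.37]']
0.035 120 ['0.00000 [-0.1   1.02  0.27  1.61  0.77 -2.53]', '0.00000 [-0.1   0.97  0.3   1.68  0.77 -2.53]']
```

Placing with the tool pointing towards azimuth 80°, with joint 5 sideways, is reachable with margin. I'll go there through a joint-space midpoint and check clearance first.

```bash
cat >> kin.py <<'E'
def seg(P,R,P2,R2,n,k=4):
    from scipy.spatial.transform import Slerp
    rv=(R.inv()*R2).as_rotvec();print('deg',np.degrees(np.linalg.norm(rv)).round(1),'n',n,'turn/row',(rv/2/n).round(4))
    S=Slerp([0,1],Ro.concatenate([R,R2]))
    for i in range(0,n,k):print(i,(S((i+k/2-.5)/n).inv().apply((P2-P)/n)/.5).round(4))
E
python3 - <<'E'
from kin import *
p=np.load('p.npy');o=r.get_obs();q1=np.array(o['joints']);P,R=pose()
X,R2=finalpose([.5226,.1864,.16],np.radians(80),np.radians(30.5));c,q2=ik(X,R2,p,[-.22,.5,-.58,.5,1.04,-1.65])
print(c,q2.round(2))
for f in np.linspace(0,1,9):
    a,A=fk(q1+f*(q2-q1),p);print(f,a.round(3),'base',(a+A.apply(bt)).round(3),'mouth',(a+A.apply(bt+.048*np.array([np.cos(np.radians(30.5)),0,np.sin(np.radians(30.5))]))).round(3),'z',A.as_matrix()[:,2].round(2))
a,A=fk(q1,p);m,M=fk((q1+q2)/2,p)
seg(P,R,m,M,12);seg(m,M,X,R2,12)
E
```

```text
4.952694661078479e-24 [-0.22  0.51 -0.57  0.56  1.04 -1.65]
0.0 [0.618 0.212 0.172] base [0.588 0.2   0.222] mouth [0.583 0.199 0.174] z [ 0.75  0.29 -0.6 ]
0.125 [0.605 0.217 0.135] base [0.58  0.205 0.188] mouth [0.572 0.199 0.141] z [ 0.65  0.35 -0.67]
0.25 [0.588 0.222 0.106] base [0.568 0.208 0.161] mouth [0.559 0.198 0.115] z [ 0.55  0.41 -0.72]
0.375 [0.57  0.226 0.087] base [0.554 0.21  0.142] mouth [0.545 0.199 0.096] z [ 0.45  0.49 -0.75]
0.5 [0.553 0.229 0.076] base [0.541 0.211 0.132] mouth [0.533 0.199 0.086] z [ 0.36  0.56 -0.75]
0.625 [0.539 0.232 0.075] base [0.53  0.209 0.129] mouth [0.523 0.199 0.083] z [ 0.28  0.64 -0.72]
0.75 [0.529 0.233 0.082] base [0.522 0.206 0.134] mouth [0.517 0.197 0.087] z [ 0.21  0.71 -0.67]
0.875 [0.526 0.23  0.095] base [0.52  0.198 0.145] mouth [0.517 0.194 0.097] z [ 0.17  0.78 -0.6 ]
1.0 [0.529 0.224 0.114] base [0.523 0.186 0.16 ] mouth [0.523 0.186 0.112] z [ 0.15  0.85 -0.51]
deg 38.0 n 12 turn/row [-0.0193  0.0085 -0.0179]
0 [0.0182 0.0073 0.0028]
4 [0.0167 0.0092 0.0053]
8 [0.0149 0.0105 0.0079]
deg 29.3 n 12 turn/row [-0.0129 -0.0127 -0.0112]
0 [-0.0023  0.003  -0.0065]
4 [-0.0032  0.0034 -0.0058]
8 [-0.0041  0.0036 -0.0051]
```

Call:
move_arm(
  plan=[
    [[0.027,0.011,0.004],[-0.029,0.0127,-0.0268],-1],
    [[0.027,0.011,0.005],[-0.029,0.0127,-0.0268],-1],
    [[0.026,0.013,0.007],[-0.029,0.0127,-0.0268],-1],
    [[0.025,0.014,0.008],[-0.029,0.0127,-0.0268],-1],
    [[0.025,0.014,0.008],[-0.029,0.0127,-0.0268],-1],
    [[0.024,0.015,0.01],[-0.029,0.0127,-0.0268],-1],
    [[0.023,0.016,0.012],[-0.029,0.0127,-0.0268],-1],
    [[0.022,0.016,0.012],[-0.029,0.0127,-0.0268],-1],
  ],
)

```text
time: 16.52
tool_pos: [0.5526, 0.2306, 0.0758]
ee_rot: [-1.166, 2.177, 0.459]
ft_force: [0.3, 0.5, -0.8]
finger_gap: 0.647
finger_force: 42.1
```

```bash
python3 - <<'E'
from kin import *
p=np.load('p.npy');o=r.get_obs();print(o['time'],o['tool_pos'],o['ft_force'],o['finger_gap'],np.round(o['joints'],3));P,R=pose()
X,R2=finalpose([.5226,.1864,.15],np.radians(80),np.radians(30.5));print(X,(P+R.apply(bt)).round(3));seg(P,R,X,R2,8,2)
E
```

```text
16.5167 [0.55261633 0.23062347 0.07582218] [ 0.2797451   0.48487712 -0.82884652] 0.6470641706469172 [-0.05   0.227 -0.797  0.133  0.615 -0.901]
[0.52917981 0.22371595 0.10397387] [0.541 0.212 0.131]
deg 29.3 n 8 turn/row [-0.0192 -0.0191 -0.0169]
0 [-0.0014  0.0042 -0.0082]
2 [-0.0023  0.0047 -0.0077]
4 [-0.0032  0.0051 -0.0072]
6 [-0.0041  0.0053 -0.0065]
```

Call:
move_arm(
  plan=[
    [[-0.0014,0.0042,-0.0082],[-0.0192,-0.0191,-0.0169],-1],
    [[-0.0014,0.0042,-0.0082],[-0.0192,-0.0191,-0.0169],-1],
    [[-0.0023,0.0047,-0.0077],[-0.0192,-0.0191,-0.0169],-1],
    [[-0.0023,0.0047,-0.0077],[-0.0192,-0.0191,-0.0169],-1],
    [[-0.0032,0.0051,-0.0072],[-0.0192,-0.0191,-0.0169],-1],
    [[-0.0032,0.0051,-0.0072],[-0.0192,-0.0191,-0.0169],-1],
    [[-0.0041,0.0053,-0.0065],[-0.0192,-0.0191,-0.0169],-1],
    [[-0.0041,0.0053,-0.0065],[-0.0192,-0.0191,-0.0169],-1],
  ],
)

```text
time: 17.18
tool_pos: [0.5301, 0.2241, 0.1056]
ee_rot: [-1.423, 1.695, 0.812]
ft_force: [0.4, 0.5, -1.2]
finger_gap: 0.645
finger_force: 42.1
```

Call:
move_arm(
  plan=[
    [[0,0,0],[0,0,0],-1],
    [[0,0,0],[0,0,0],-1],
  ],
)

```text
time: 17.35
tool_pos: [0.5315, 0.2238, 0.1045]
ee_rot: [-1.421, 1.699, 0.81]
ft_force: [0.3, 0.2, -0.4]
finger_gap: 0.648
finger_force: 42.1
```

```bash
python3 - <<'E'
from kin import *
o=r.get_obs();print(o['time'],o['tool_pos'],o['ft_force'],o['finger_gap'],np.round(o['joints'],3));P,R=pose()
X,R2=finalpose([.5226,.1864,.15],np.radians(80),np.radians(30.5));rowsplan(X,R2,1);print((P+R.apply(bt)).round(4))
im=r.read_camera('scene');cv2.imwrite('pics/f2.png',im[:,:,::-1])
b=P+R.apply(bt);c=R.apply([np.cos(np.radians(30.5)),0,np.sin(np.radians(30.5))]);print('c',c)
print('base px',proj('scene',b),'mouth px',proj('scene',b+.048*c))
# cup outline in scene: expected silhouettes
import itertools
def circ(o,rad,n):
    e=np.cross(n,[1,0,0]);e/=np.linalg.norm(e);f=np.cross(n,e);return np.array([proj('scene',o+rad*(np.cos(t)*e+np.sin(t)*f)) for t in np.linspace(0,6.28,40)])
for o_,rd in((b,.024),(b+.048*c,.0305)):
    q=circ(o_,rd,c);print('expected ring u',q[:,0].min().round(1),q[:,0].max().round(1),'v',q[:,1].min().round(1),q[:,1].max().round(1))
s=im.astype(int)
u0,v0=map(int,proj('scene',b+.024*c))
for v in range(v0-34,v0+36,2):
    print(v,''.join(f'{s[v,u].mean():4.0f}' for u in range(u0-32,u0+33,3)))
print(u0-32)
E
```

```text
17.35 [0.53147151 0.22383671 0.10451235] [ 0.26935278  0.17514253 -0.35797244] 0.6475976789307611 [-0.261  0.487 -0.526  0.694  1.033 -1.731]
turn deg 0.2832211658180254 per-row [-0.0025  0.     -0.0002] n 1
then shift [ 0.0015  0.0045 -0.0003]
[0.5246 0.1866 0.1505]
c [ 2.19476807e-03 -3.06136607e-04 -9.99997545e-01]
base px [276.19289662 253.41962064] mouth px [276.9745471  278.83806803]
expected ring u 261.6 290.7 v 247.3 259.9
expected ring u 258.9 294.9 v 270.4 287.9
232   77  77  61  56  59  59  76  67  64  49  54  57  63  59  50  66  67  68  65  53  63  66
234   89 104  75  62  63  60  63  67  55  43  52  44  57  46  49  62  60  65  65  61  64  66
236   85  97  93  58  56  63  62  63  52  50  64  49  52  44  44  55  55  63  62  61  62  58
238  126 125 128  53  49  64  61  56  56  66  64  56  44  47  41  37  41  46  60  64  61  62
240  131 140 162  75  63  55  48  57  65  64  61  52  43  49  45  42  43  43  44  59  63  55
242  133 134 147  70  49  46  42  62  60  60  52  42  42  48  44  42  39  40  41  56  55  51
244  170 151 158  72  43  43  39  45  60  53  46  48  53  46  44 
[... 1935 characters left out ...]
3 229 235 228 168  67  40  43  39  44  40  43
288   36  37  44  45  41  44  68  74 109  85 107 125 107  78  69  47  43  40  39  42  41  39
290   39  42  44  42  46  41  51  68 102  90  74  75  76  78  71  49  45  40  43  42  38  43
292   41  42  59  45  41  41  42  49  70  92  77  76  76  65  55  48  42  43  41  39  39  42
294   41  50  63  47  44  43  37  40  55  66  61  55  50  44  45  41  43  42  40  40  44  40
296   56  54  49  41  38  39  37  41  42  43  43  42  39  43  43  40  40  41  41  39  41  41
298   88  61  60  58  51  56  58  59  60  56  56  56  56  65  78  71  71  71  72  71  72  68
300  191 132 130 128 131 130 129 132 132 131 134 133 132 158 213 204 204 204 205 203 206 202
244
```

The cup hangs upside down and upright: the base ring is at u 262-292, v 246-260 as expected, and the rim bottom is at v 286. I'll lower it.

Call:
move_arm(
  plan=[
    [[0.013,0.0015,0.0076],[0,0,0],-1],
    [[0.02,0.0015,0.0117],[0,0,0],-1],
    [[0.02,0.0015,0.0117],[0,0,0],-1],
    [[0.016,0,0.0094],[0,0,0],-1],
    [[0.009,0,0.0053],[0,0,0],-1],
    [[0,0,0],[0,0,0],-1],
    [[0,0,0],[0,0,0],-1],
  ],
)

```text
time: 17.98
tool_pos: [0.5293, 0.2253, 0.0603]
ee_rot: [-1.424, 1.694, 0.809]
ft_force: [-0.7, 0.2, -1.1]
finger_gap: 0.644
finger_force: 42.1
```

```bash
python3 - <<'E'
from kin import *
o=r.get_obs();print(o['time'],o['tool_pos'],o['ft_force'],o['finger_gap']);P,R=pose()
X,R2=finalpose([.5226,.1864,.098],np.radians(80),np.radians(30.5));rowsplan(X,R2,1);print((P+R.apply(bt)).round(4))
E
```

```text
17.9833 [0.52929739 0.22527777 0.06029119] [-0.71245312  0.17614352 -1.13399801] 0.64357800854673
turn deg 0.3406079157358286 per-row [-0.0019  0.0008  0.0021] n 1
then shift [ 0.0159 -0.0003  0.0058]
[0.5224 0.1879 0.1063]
```

Call:
move_arm(
  plan=[
    [[0.008,0,0.003],[0,0,0],-1],
    [[0,0,0],[0,0,0],-1],
    [[0,0,0],[0,0,0],-1],
  ],
)

```text
time: 18.23
tool_pos: [0.5298, 0.2241, 0.0562]
ee_rot: [-1.424, 1.694, 0.808]
ft_force: [0.1, 0.2, -0.9]
finger_gap: 0.646
finger_force: 42.1
```

Call:
move_arm(
  plan=[
    [[0.0035,0,0.0015],[0,0,0],-1],
    [[0,0,0],[0,0,0],-1],
    [[0,0,0],[0,0,0],-1],
  ],
)

```text
time: 18.48
tool_pos: [0.5296, 0.2239, 0.0542]
ee_rot: [-1.424, 1.694, 0.809]
ft_force: [-0.7, -0.0, -0.5]
finger_gap: 0.644
finger_force: 42.1
```

Call:
move_arm(
  plan=[
    [[0.0025,0,0.0015],[0,0,0],-1],
    [[0,0,0],[0,0,0],-1],
    [[0,0,0],[0,0,0],-1],
  ],
)

```text
time: 18.73
tool_pos: [0.5295, 0.224, 0.0527]
ee_rot: [-1.424, 1.694, 0.809]
ft_force: [-0.1, -0.3, -1.4]
finger_gap: 0.646
finger_force: 42.1
```

Call:
move_arm(
  plan=[
    [[0.0025,0,0.0015],[0,0,0],-1],
    [[0,0,0],[0,0,0],-1],
    [[0,0,0],[0,0,0],-1],
  ],
)

```text
time: 18.98
tool_pos: [0.5297, 0.2241, 0.0518]
ee_rot: [-1.423, 1.693, 0.809]
ft_force: [-0.9, -0.9, 3.5]
finger_gap: 0.649
finger_force: 42.5
```

Call:
move_arm(
  plan=[
    [[0.0025,0,0.0015],[0,0,0],-1],
    [[0,0,0],[0,0,0],-1],
    [[0,0,0],[0,0,0],-1],
  ],
)

```text
time: 19.23
tool_pos: [0.5299, 0.2243, 0.0515]
ee_rot: [-1.421, 1.692, 0.81]
ft_force: [-4.2, -4.8, 10.3]
finger_gap: 0.65
finger_force: 43.4
```

Contact with the bars. I'll ease back about 1 mm and open slowly.

Call:
move_arm(
  plan=[
    [[-0.003,0,-0.0018],[0,0,0],-1],
    [[0,0,0],[0,0,0],-1],
    [[0,0,0],[0,0,0],0.35],
    [[0,0,0],[0,0,0],0.45],
    [[0,0,0],[0,0,0],0.6],
    [[0,0,0],[0,0,0],0.8],
    [[0,0,0],[0,0,0],1],
    [[0,0,0],[0,0,0],1],
  ],
)

```text
time: 19.9
tool_pos: [0.5295, 0.224, 0.0514]
ee_rot: [-1.425, 1.694, 0.809]
ft_force: [-0.1, -1.1, -0.6]
finger_gap: 0.999
finger_force: 0.0
```

```bash
python3 - <<'E'
from kin import *
o=r.get_obs();print(o['time'],o['tool_pos'],o['ft_force'],o['finger_gap'],o['finger_force'])
b=np.array([.5226,.1864,.098]);c=np.array([0,0,-1.])
def circ(o,rad):return np.array([proj('scene',o+rad*np.array([np.cos(t),np.sin(t),0])) for t in np.linspace(0,6.28,40)])
for o_,rd in((b,.024),(b+.048*c,.0305)):
    q=circ(o_,rd);print('expected ring u',q[:,0].min().round(1),q[:,0].max().round(1),'v',q[:,1].min().round(1),q[:,1].max().round(1))
s=r.read_camera('scene').astype(int)
for v in range(268,322,2):print(v,''.join(f'{s[v,u].mean():4.0f}' for u in range(244,312,3)))
E
```

```text
19.9 [0.52945255 0.22404551 0.05139822] [-0.0653186  -1.08461715 -0.60972508] 0.9985250842983014 0.0
expected ring u 264.0 292.3 v 274.7 288.5
expected ring u 261.4 296.4 v 296.5 315.3
268  202 215 210 190 115 111 116 159 112  50  45  49  50  52  61  86  53  37  41  50  46  60  64
270  204 218 211 223 137 105 105 185  65  52  56  65 100 100 109 109  81  73  50  40  40  54  58
272  207 221 218 223 137  97 165 126  47  48  84 115 117 115  98  63  48  98  77  38  41  47  62
274  220 224 224 208 103  99 187  64  48  79 173 219 218 197 118  50  38  88  76  46  43  42  64
276  220 219 203 118  73 165 139  46 130 230 246 246 246 246 243 192  59  79  59  46  43  44  65
278  151 140  86  44  79 186  66  89 241 247 246 246 246 247 247 246 181  47  44  44  44  43  65
280   47  45  39  40 149 142  45 193 246 247 247 247 247 247 247 247 242  53  45  44  46  44  62
282   39  40  34  42 164  72  47 213 246 247 247 247 247 247 246 246 243  62  38  39  38 106  76
284   43  34  36  41 110  48  47 175 245 247 247 247 247 246 246 246 235  61  43  40  54 188 126
286   43  36  34  43  80  57  46 140 217 2
[... 1003 characters left out ...]
7  68 108  71  62  63
308   96  38  39  48  60  65 132 182 169 191 204 214 220 223 225 214 150 131  42  41  41  38  35
310  167 155 154 157 160 160 161 225 200 195 204 215 220 223 226 197 154  94  82  99 123 131 129
312  223 223 223 223 225 224 225 223 217 222 228 226 231 239 234 233 145 141 170 210 227 227 227
314  186 188 190 191 193 193 195 197 169 159 187 199 216 202 181 194 143 159 203 207 210 210 212
316  153 152 146 149 148 146 148 146 148 141 139 144 143 144 151 155 149 154 148 151 151 154 154
318  229 227 165 165 162 165 164 165 164 165 165 164 165 164 166 166 165 165 167 162 163 175 164
320  239 240 178 166 165 166 166 167 167 166 166 166 168 167 166 167 167 168 213 215 215 237 171
```

Released: the cup stands on the bars where expected, base ring u 264-293, v 275-288. I'll retreat straight back along the fingers.

Call:
move_arm(
  plan=[
    [[0,0,-0.02],[0,0,0],1],
    [[0,0,-0.03],[0,0,0],1],
    [[0,0,-0.04],[0,0,0],1],
    [[0,0,-0.05],[0,0,0],1],
    [[-0.02,0,-0.05],[0,0,0],1],
    [[-0.04,0,-0.03],[0,0,0],1],
    [[0,0,0],[0,0,0],1],
    [[0,0,0],[0,0,0],1],
  ],
)

```text
time: 20.62
tool_pos: [0.5162, 0.1448, 0.1339]
ee_rot: [-1.425, 1.693, 0.805]
ft_force: [-0.2, 0.1, -0.3]
finger_gap: 1.0
finger_force: 0.0
```

```bash
python3 - <<'E'
from kin import *
o=r.get_obs();print(o['time'],o['tool_pos'],o['ft_force'],o['finger_gap'],np.abs(o['joint_vel']).max())
for cam,(a,b,c,d) in (('scene',(265,317,250,305)),('top',(200,295,150,245))):
  s=r.read_camera(cam).astype(int)[a:b,c:d]
  m=(s.min(2)>240).astype(np.uint8);n,l,st,ce=cv2.connectedComponentsWithStats(m)
  for k in range(1,n):
    if st[k,4]>50:print(cam,st[k]+[c,a,0,0,0],(ce[k]+[c,a]).round(1), at(cam,*(ce[k]+[c,a]),.098).round(4))
E
```

```text
20.6167 [0.51622883 0.14475819 0.1338672 ] [-0.18797309  0.10508698 -0.25607969] 1.000447462400776 0.03795203624224039
scene [266 275  27  14 270] [279.2 281.3] [0.5213 0.1852 0.098 ]
top [179 236  25  25 485] [191.  248.1] [0.5223 0.1842 0.098 ]
```

Both cameras put the base centre at (0.522,0.185) at z 0.098, about 2 mm from the middle of the rest, and the arm is clear. I'll hand it in.

```bash
python3 -c "
from cell import r
print(r.finish_job())"
```

```text
the job is handed in; nothing more can be done
None
```

I pushed the white beaker over, let go of it, picked it up from its side and set it mouth down across both bars, then handed the job in at about 21 s. Both cameras put it upright and about 2 mm from the middle of the rest, but `r.finish_job()` returned no verdict.

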